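Tip the angle plate onto its foot and lock it in the gluing board

TASK

Get the gluing board ready: tip the aluminium angle plate over its corner, keeping that corner down on the bench, from the long leg it lies on until it stands on its short leg, and let go of it. Then take it again, set it on the board with the short leg towards the open front, its long leg flush against the back fence and its side flush against the side fence, and then swing the wooden turn button fully over its foot. Do not let the plate fall over or drop, and leave the other things alone.

Things in the scene. Friction and masses are not known exactly. Their poses are not given: they have to be found in the camera images.
- plate: Ribbed aluminium angle plate, loose, 0.42 kg. Legs 120 and 95 mm long outside, 50 wide, 12 thick. Origin: middle of the outer corner edge. x along the long leg, z along the short leg, y across. Starts with the long leg flat, pointing left, z up; standing on the short leg, x is up and z along the foot.
- plate_rib (a point): Middle of the triangular rib (24 mm thick, centred in the width) in the plate's inside corner, just inside its 45 degree sloping edge: x = 41, z = 41 mm from the plate's origin, same axes. The rib meets each leg up to 74 mm from the outer corner; 13 mm of leg is open on either side of it.
- plate_end (a point): Middle of the long leg's thickness and width, 12 mm short of its free end: x = 108, z = 6 mm from the plate's origin, same axes. The leg's last 22 mm are solid; an 18 mm slot follows.
- plate_heel (a point): The +y end of the plate's outer corner edge, 25 mm from its origin, same axes. When the plate is seated this point lies at board_corner.
- board_corner (a point): Plywood gluing board 190x125x14 mm, fixed. Inner corner of its fences, on its top face (14 mm up). x to the back fence (away from the robot), y to the side fence (left), z up. Fences: x > 0 (20 mm thick) and y > 0 (25 thick, x -95 to 0), 26 mm tall. Open front edge at x = -170. Seated plate: its x up, its z along -x, its y along +y.
- button_knob (a point): Axis of the turn button's brass knob (13 mm thick, 25 tall), 36.5 mm above the board, 11 above the bar. Dark wooden bar 61x14x11 mm on an upright pivot 36 mm from the knob, at x = -85, y = -83 mm in board_corner's axes; underside 14.5 mm above the board, so it passes 2.5 mm over the plate's foot.
- button (a joint): Turn button angle, rad: 0 bar points to the open front (-x of board_corner), clear of the plate; grows clockwise seen from above; 1.57 it points to the side fence (+y), its end over the plate's foot; stop at 1.6. About 0.6 N at the knob moves it; it stays where left.
- palm_plane: Small brass-sided hand plane, 71 x 79 x 36 mm, bystander. Origin under its centre.
- tape_blue: Roll of blue tape, 70 x 58 x 22 mm, bystander. Origin under its centre.
- sanding_pad: Black sanding pad, 72 x 65 x 14 mm, bystander. Origin under its centre.
- nut_file: Small file with a wooden handle, 176 x 34 x 12 mm, bystander. Origin under its centre.

How it is judged:
By the outcome, as a careful person would: the job done as asked, in the order asked, and still so for the second after the job is handed in, with the robot touching nothing.
It also fails if it takes over 59 s, if anything falls off the work surface, if the arm or the gripper's body presses on something with over 40 N, if the wrist force passes 120 N, or if a joint passes its speed limit or range.

ROBOT

A 6-joint arm with a two-finger parallel gripper is mounted at the origin on a cart in front of the work surface, level with it; the furniture and walls round the work are solid. World frame = base frame: x ahead of the robot, y to its left, z up, the work surface at z = 0. Lengths are in m, angles in rad, forces in N, time in s.
With the tool pointing down it reaches from about 0.375 to 0.975 m from the base axis. Payload 3.8 kg.
Tool frame: the origin (TCP) lies at the very end of the fingers, on their centre line; the grasp point (between the pads) lies 19 mm behind it; z points along the fingers, y is the direction in which the jaws open and shut (so a half turn about z gives the same grasp; the last joint's range is limited). The gripper opens to 85 mm and grips with 20 to 120 N. Pads are 22 mm wide; open, the fingers measure 114 mm over their backs; the gripper's body (76 mm by 85 mm) begins 54 mm behind the grasp point. The pads swing forward as they close: fully open they stand 13 mm farther back than shut.
Start: joints at [1.257, 0.264, 1.604, -0, 1.274, -0.037], TCP at [0.184, 0.649, 0.197] pointing down, gripper open.
Joint ranges: [-2.63, 2.63], [-0.94, 2.18], [0.31, 2.57], [-1.31, 4.45], [0, 2.66], [-2.55, 2.55]. Speed limits (rad/s): [2.57, 2.57, 3.14, 3.14, 3.14, 3.14].

INTERFACE

Orientations are given as a rotation vector (axis times angle).
In Python, from workcell import bot, viewer gives the robot as it stands.
- The arm moves only by the tool jog_arm, never from a script. Its argument "motion" is a list of rows, each an object of numbers: "dx", "dy", "dz": the shift along the world's x, y, z in cm; "turn": the turn about the world's z in rad. A call has 1 to 12 rows; each row shifts and turns the commanded pose from where the row before left it; what a row does not reach is not made up. A row lasts 1/12 s, in which the tool goes at most 41.7 mm and 7.16 degrees, less where a joint would pass 70% of its speed; a pose out of reach is approached as far as the arm can. A call is refused whole if a number of a shift passes 4.17 or a number of a turn 0.125, either way. A call with a gripper value outside its range is refused whole. "fingers" is the finger opening in cm, from 0 to 8.54, set as the call begins (left out, the last holds). The fingers move at their own pace and stop on an object; "grip_force" is the grip in N (left out, the last holds). Time passes only in rows, so rows that do not move let the fingers close. It gives the time, the measured TCP pose, the force and the opening at its end, in the units of the state.
- bot.read_state(): the state, without advancing time (a new reading comes with each control period).
- viewer.read_camera(name): name is "scene" or "top" or "wrist"; returns (picture, depth): 400x640x3 uint8, red, green, blue; 400x640 float32, m along the optical axis (not along the pixel's ray), 0 where there is no reading.
- viewer.camera_info(name): a dict with "vertical_fov" (degrees; the focal length in pixels is half the picture's height over the tangent of half this angle, whatever the lens; pixels are square), "cx", "cy" (the principal point, pixels), "R" (3x3) and "t" (3): a world point X has camera coordinates R X + t. Camera axes: x right, y down, z forward; pixel columns grow to the right and rows downward; lengths in m; the calibration is good to about 2 mm. A picture is of the moment at which its call begins: read the wrist's pose just before it. camera_info takes no time and is no camera call; for the wrist camera it gives the pose at the moment of the call.
- bot.finish_job(): hands the job in, once; it reports no verdict.
The state is a dict: "time": time; "q": joint angles; "joint_vel": joint speeds; "joint_torque": joint torques, N m; "tool_pos": TCP position; "tcp_rot": TCP orientation; "wrist_force": force on the tool from outside, world axes, zero at the start; "torque": the same for the moment, N m; "width": opening from 0.0 (shut) to 1.0 (fully open).
Only numpy, scipy, OpenCV 4.12 (cv2) and the standard library are available. Lean on these libraries where they do the work, as an engineer would, in place of code of your own. Each camera call takes 0.05 s, during which the arm holds its last target. There are 200 camera calls.

## Working session

There is one attempt and no reset: what is moved stays moved. The work goes in short steps, Python scripts to look and compute and a tool call to move; the robot and the scene stay as the last step left them, time stands still between calls to the robot, and variables do not carry over. Pictures are saved under pics/ and viewed, about 8 in all and at most 12, crops included, and the job is handed in when it is done.

Besides the shell and the picture viewer there is one more tool, called as name(argument=value, ...) on one line, values as JSON. jog_arm: Moves the arm, as the interface text tells. Its arguments: {"type":"object","properties":{"motion":{"type":"array"},"fingers":{"type":"number"},"grip_force":{"type":"number"}},"required":["motion"]}

```bash
mkdir -p pics; ls; cat > h.py <<'E'
import numpy as np, cv2
from workcell import bot, viewer
def cap(n,tag):
    i=viewer.camera_info(n); p,d=viewer.read_camera(n)
    cv2.imwrite(f'pics/{tag}.png',p[:,:,::-1]); np.savez(f'pics/{tag}.npz',d=d,p=p,R=i['R'],t=i['t'],c=[i['cx'],i['cy'],200/np.tan(np.radians(i['vertical_fov'])/2)])
def pts(tag):
    z=np.load(f'pics/{tag}.npz'); d=z['d'];cx,cy,f=z['c']
    v,u=np.mgrid[:400,:640]; P=np.stack([(u-cx)/f*d,(v-cy)/f*d,d],-1)
    return (P-z['t'])@z['R'], z['p'], d
def onz(tag,u,v,h):
    z=np.load(f'pics/{tag}.npz');cx,cy,f=z['c'];r=np.array([(u-cx)/f,(v-cy)/f,1])@z['R'];o=-z['R'].T@z['t']
    return o+r*(h-o[2])/r[2]
E
python3 - <<'E'
from h import *
cap('top','top0');cap('scene','sc0')
print(bot.read_state())
for n in('top','scene'):print(viewer.camera_info(n))
E
```

```text
pics
{'time': 0.1, 'q': array([ 1.25710656e+00,  2.64726772e-01,  1.60529183e+00, -3.26548109e-05,
        1.27369490e+00, -3.68977567e-02]), 'joint_vel': array([-6.97268604e-04, -1.24914450e-03, -2.72108500e-03,  4.38170785e-04,
        1.89349188e-05, -1.68759311e-04]), 'joint_torque': array([ 1.12432928e-03, -5.16706860e+01, -3.68587482e+01, -7.60428111e-05,
        6.19782062e-03,  3.10050405e-05]), 'tool_pos': array([0.1842355 , 0.64858178, 0.19592424]), 'tcp_rot': array([-0.43333531, -3.11121895,  0.00328857]), 'wrist_force': array([-0.38875722, -0.17262744, -1.16198129]), 'torque': array([-0.04310763, -0.01648514, -0.0165486 ]), 'width': 0.9965549790569384}
{'vertical_fov': 43.39217459006438, 'cx': 319.20410309428576, 'cy': 203.25562195179415, 'R': array([[ 0.01092763, -0.99963217, -0.02482162],
       [-0.99460452, -0.00830501, -0.10340638],
       [ 0.1031622 ,  0.02581769, -0.99432943]]), 't': array([0.15106716, 0.49639537, 1.16989651])}
{'vertical_fov': 55.84230313609091, 'cx': 316.86939854302256, 'cy': 204.84799597482262, 'R': array([[-8.95863267e-01, -4.44329661e-01, -3.99294550e-04],
       [-3.33736720e-01,  6.73477065e-01, -6.59582022e-01],
       [ 2.93340772e-01, -5.90762046e-01, -7.51632488e-01]]), 't': array([0.51693312, 0.10405686, 0.83640924])}
```

View pics/top0.png

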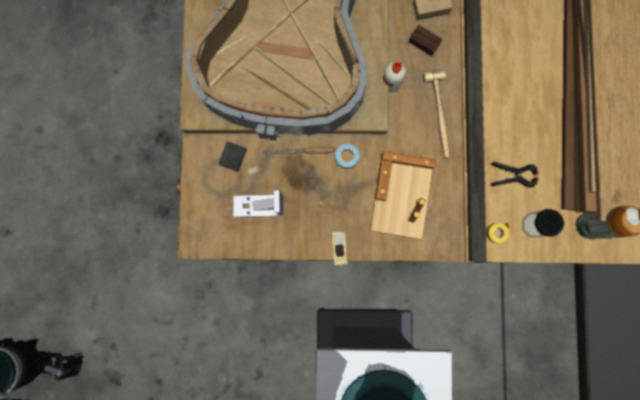

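View pics/sc0.png

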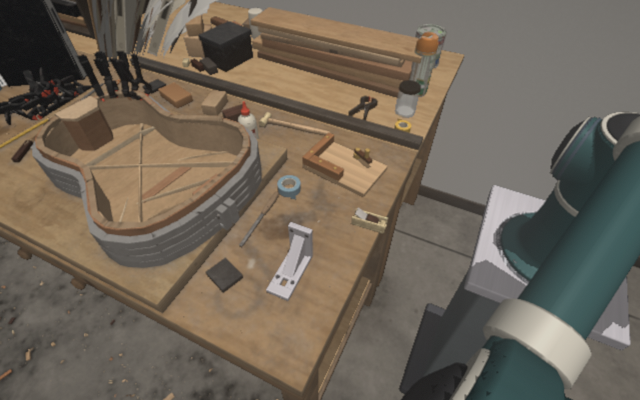

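```bash
python3 - <<'E'
from h import *
P,p,d=pts('top0')
def box(m,name):
    q=P[m]; 
    if len(q)<5: print(name,len(q));return
    r=cv2.minAreaRect((q[:,:2]*1000).astype(np.float32)); print(name,len(q),np.round(r[0],1),np.round(r[1],1),round(r[2],1),'z',np.round(np.percentile(q[:,2]*1000,[5,50,95]),1)); print(np.round(cv2.boxPoints(r)).tolist())
v,u=np.mgrid[:400,:640]
def roi(a,b,c,e): return (u>=a)&(u<b)&(v>=c)&(v<e)&(d>0)
z=P[...,2]
R=roi(225,295,185,222)
print('bench',np.median(z[roi(225,295,222,240)]))
box(R&(z>.007)&(z<.02),'longleg');box(R&(z>.088),'short');box(R&(z>.006),'all')
R=roi(365,445,145,242)
box(R&(z>.008)&(z<.02),'board');box(R&(z>.032)&(z<.05),'fences+');box(R&(z>.055),'knobtop')
R2=roi(365,445,190,242);box(R2&(z>.03),'button')
for n,r in dict(plane=(325,352,228,268),tape=(333,362,142,170),file=(263,333,143,158),pad=(215,250,140,172)).items(): box(roi(*r)&(z>.006),n)
def crop(a,b,c,e,k): return cv2.resize(p[c:e,a:b,::-1],None,fx=k,fy=k,interpolation=cv2.INTER_CUBIC)
A=crop(225,295,185,225,8);B=crop(365,440,145,245,5.6)
cv2.imwrite('pics/cropB.png',B)
S=pts('sc0')[1]
E
```

```text
bench -0.0005076669067059604
longleg 588 [486.5 303.8] [ 57.7 119.5] 2.7 z [ 8.1 11.5 16.1]
[[455.0, 362.0], [460.0, 243.0], [518.0, 246.0], [513.0, 365.0]]
short 130 [491.4 250.5] [48.4 12.1] 1.4 z [90.3 93.9 97.5]
[[467.0, 256.0], [467.0, 244.0], [516.0, 245.0], [515.0, 257.0]]
all 1003 [497.5 295.3] [ 79.  142.6] 2.6 z [ 8.1 14.1 94.6]
[[455.0, 365.0], [461.0, 222.0], [540.0, 226.0], [534.0, 368.0]]
board 3040 [536.6 -57.2] [148.7 234.3] 81.1 z [ 9.6 13.3 17.1]
[[409.0, -112.0], [641.0, -149.0], [664.0, -2.0], [432.0, 34.0]]
fences+ 1014 [534.4 -44.3] [125.5 156. ] 80.3 z [34.9 39.1 42.8]
[[447.0, -93.0], [601.0, -119.0], [622.0, 4.0], [468.0, 31.0]]
knobtop 29 [467.3 -69.2] [11.5 12.1] 1.1 z [58.4 62.  65.6]
[[461.0, -63.0], [462.0, -75.0], [473.0, -75.0], [473.0, -63.0]]
button 276 [502.8 -31.8] [112.6  61.9] 62.0 z [34.5 39.2 62. ]
[[449.0, -67.0], [504.0, -96.0], [557.0, 3.0], [502.0, 32.0]]
plane 380 [389.3 107.2] [77.3 29.6] 4.9 z [11.2 24.4 33.1]
[[350.0, 119.0], [352.0, 89.0], [429.0, 96.0], [427.0, 125.0]]
tape 348 [612.3  91. ] [58.2 59.9] 10.8 z [ 9.8 20.8 24.7]
[[578.0, 115.0], [589.0, 56.0], [646.0, 67.0], [635.0, 126.0]]
file 263 [627.6 209.9] [ 15.9 167. ] 0.4 z [ 6.6  9.3 14.2]
[[619.0, 293.0], [620.0, 126.0], [636.0, 127.0], [635.0, 293.0]]
pad 527 [613.8 371. ] [58.6 71.1] 77.6 z [ 7.5 11.4 15.4]
[[573.0, 350.0], [642.0, 335.0], [655.0, 392.0], [585.0, 407.0]]
```

View pics/cropB.png

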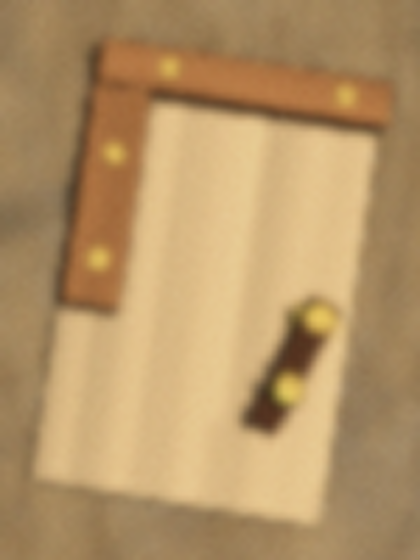

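```bash
python3 - <<'E'
from h import *
def w(cu,cv,h): return onz('top0',365+cu/5.6-.4,145+cv/5.6-.4,h)[:2]*1000
L={'in corner top':(148,98,.04),'side fence inner front':(119,312,.04),'side fence outer front':(63,302,.04),'back fence inner right':(383,128,.04),'back outer right':(393,84,.04),'back outer left':(103,40,.04),'front left':(38,480,.014),'front right':(318,522,.014),'knobA':(287,387,.0645),'B@64':(318,318,.0645),'B@42':(318,318,.042),'bar end':(262,428,.0395)}
for k,a in L.items(): print(k,np.round(w(*a),1))
a=np.array
W={k:w(*x) for k,x in L.items()}
def ang(p,q): d=W[q]-W[p]; return np.degrees(np.arctan2(d[1],d[0]))
print(ang('side fence inner front','in corner top'),ang('back fence inner right','in corner top')-90,ang('back outer right','back outer left')-90,ang('front right','front left')-90)
for th in (-9,-9.5,-10):
  c,s=np.cos(np.radians(th)),np.sin(np.radians(th));X=a([c,s]);Y=a([-s,c])
  for o in [W['in corner top']]:
    print(th,'pivot',o-85*X-83*Y,'knob0',o-121*X-83*Y,'front left',o-170*X+25*Y,'frontright',o-170*X-100*Y,'outer bl',o+20*X+25*Y)
E
```

```text
in corner top [593.1 -13.6]
side fence inner front [501.9  -1.1]
side fence outer front [505.9  22.3]
back fence inner right [ 580.9 -112.3]
back outer right [ 599.7 -116.8]
back outer left [617.9   5.3]
front left [432.4  30.7]
front right [415.7 -88. ]
knobA [468.9 -67. ]
B@64 [497.4 -79.9]
B@42 [499.8 -83.9]
bar end [453.7 -60.6]
-7.794288852585696 -7.0496462838226535 -8.470969464791352 -8.004746047565561
-9 pivot [496.14139154 -82.2990797 ] knob0 [460.58461128 -76.66743896] front left [429.08280481  37.66819061] frontright [409.52849668 -85.79285197] outer bl [616.74358953   7.94564225]
-9.5 pivot [495.54573367 -81.45053539] knob0 [460.03945202 -75.50882158] front left [429.53659897  39.09735607] frontright [408.90564824 -84.18834412] outer bl [616.93086326   7.73831096]
-10 pivot [494.95750334 -80.59682536] knob0 [459.50442423 -74.34549096] front left [430.00284752  40.52250707] frontright [408.29682531 -82.57846206] outer bl [617.11632059   7.52935331]
```

jog_arm(motion=[{"dx": 2.7,"dy": -2.6,"turn": -0.113},{"dx": 2.7,"dy": -2.6,"turn": -0.113},{"dx": 2.7,"dy": -2.6,"turn": -0.113},{"dx": 2.7,"dy": -2.6,"turn": -0.113},{"dx": 2.7,"dy": -2.6,"turn": -0.113},{"dx": 2.7,"dy": -2.6,"turn": -0.113},{"dx": 2.7,"dy": -2.6,"turn": -0.113},{"dx": 2.7,"dy": -2.6,"turn": -0.113},{"dx": 2.7,"dy": -2.6,"turn": -0.113},{"dx": 2.7,"dy": -2.6,"turn": -0.113},{"dx": 2.7,"dy": -2.6,"turn": -0.113},{}])

```text
validation failed for argument at $.mo...
```

```bash
cat >> h.py <<'E'
from scipy.spatial.transform import Rotation as Ro
def st():
    s=bot.read_state(); R=Ro.from_rotvec(s['tcp_rot']).as_matrix()
    print('t',round(s['time'],2),'tcp',np.round(s['tool_pos']*1000,1),'jaw deg',round(np.degrees(np.arctan2(R[1,1],R[0,1])),2),'zax',np.round(R[:,2],3),'F',np.round(s['wrist_force'],1),'T',np.round(s['torque'],2),'w',round(s['width'],3),'q6',round(s['q'][5],2))
E
python3 - <<'E'
from h import *
st();cap('wrist','w1')
E
```

```text
t 0.1 tcp [184.2 648.6 195.9] jaw deg 74.14 zax [-0.001 -0.002 -1.   ] F [-0.4 -0.2 -1.2] T [-0.04 -0.02 -0.02] w 0.997 q6 -0.04
```

View pics/w1.png

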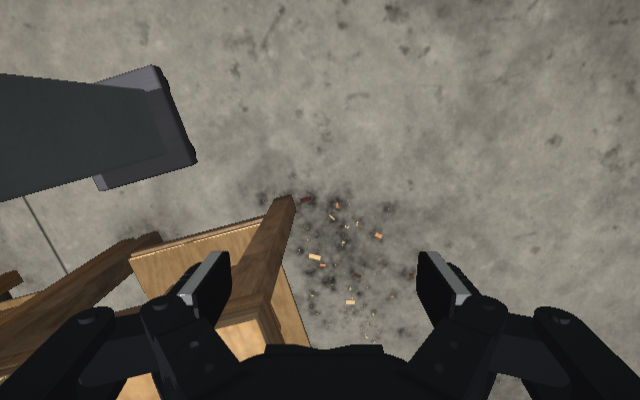

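jog_arm(motion=[{"dx": 2.7,"dy": -2.6,"dz": 0,"turn": -0.113},{"dx": 2.7,"dy": -2.6,"dz": 0,"turn": -0.113},{"dx": 2.7,"dy": -2.6,"dz": 0,"turn": -0.113},{"dx": 2.7,"dy": -2.6,"dz": 0,"turn": -0.113},{"dx": 2.7,"dy": -2.6,"dz": 0,"turn": -0.113},{"dx": 2.7,"dy": -2.6,"dz": 0,"turn": -0.113},{"dx": 2.7,"dy": -2.6,"dz": 0,"turn": -0.113},{"dx": 2.7,"dy": -2.6,"dz": 0,"turn": -0.113},{"dx": 2.7,"dy": -2.6,"dz": 0,"turn": -0.113},{"dx": 2.7,"dy": -2.6,"dz": 0,"turn": -0.113},{"dx": 2.7,"dy": -2.6,"dz": 0,"turn": -0.113},{"dx": 0,"dy": 0,"dz": 0,"turn": 0}])

```text
time: 1.15
tool_pos: [0.4858, 0.3584, 0.1969]
tcp_rot: [2.172, 2.265, -0.001]
wrist_force: [-0.7, 0.1, -0.2]
width: 0.998
```

```bash
python3 - <<'E'
from h import *
st();cap('wrist','w2')
E
```

```text
t 1.15 tcp [485.8 358.4 196.9] jaw deg 2.39 zax [ 0.002 -0.003 -1.   ] F [-0.7  0.1 -0.2] T [ 0.02  0.02 -0.05] w 0.998 q6 0.56
```

View pics/w2.png

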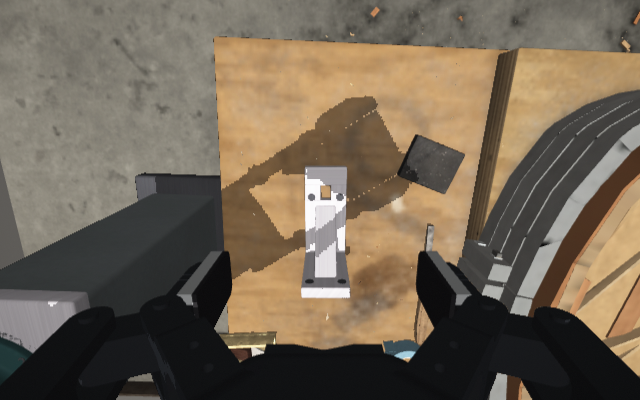

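```bash
python3 - <<'E'
from h import *
for n,u,v,h in [('endL',305,167.5,.012),('endR',346.5,167.5,.012),('midL',306,205,.012),('midR',347,205,.012),('legfootL',304,252,.012),('SinL',303,288.5,.095),('SinR',349.5,288.5,.095),('bottomL',303,298,0.085)]:
    print(n,np.round(onz('w2',u,v,h)*1000,1))
P,p,d=pts('w2');z=P[...,2]
v,u=np.mgrid[:400,:640]
R=(u>290)&(u<365)&(v>150)&(v<305)
for n,m in [('leg',R&(z>.007)&(z<.017)&(v<250)),('short',R&(z>.091)&(z<.099))]:
    r=cv2.minAreaRect((P[m][:,:2]*1000).astype(np.float32));print(n,r,np.median(z[m]),np.round(cv2.boxPoints(r)).tolist())
E
```

```text
endL [463.4 361.5  12. ]
endR [511.7 363.5  12. ]
midL [465.7 315.8  12. ]
midR [515.1 317.8  12. ]
legfootL [464.8 253.7  12. ]
SinL [468.6 253.5  95. ]
SinR [515.4 255.4  95. ]
bottomL [468.4 235.9  85. ]
leg ((488.9341125488281, 310.6628723144531), (49.97801208496094, 106.42115020751953), 2.019163131713867) 0.011685885657072412 [[462.0, 363.0], [466.0, 257.0], [516.0, 258.0], [512.0, 365.0]]
short ((490.95452880859375, 249.94183349609375), (48.8709716796875, 13.262587547302246), 2.322906255722046) 0.09448999529287505 [[466.0, 256.0], [467.0, 242.0], [516.0, 244.0], [515.0, 258.0]]
```

jog_arm(motion=[{"dx": 0.2,"dy": -0.7,"dz": -3.5,"turn": -0.007},{"dx": 0,"dy": 0,"dz": -4,"turn": 0},{"dx": 0,"dy": 0,"dz": -4,"turn": 0},{"dx": 0,"dy": 0,"dz": -4,"turn": 0},{"dx": 0,"dy": 0,"dz": -2.5,"turn": 0},{"dx": 0,"dy": 0,"dz": -1.2,"turn": 0},{"dx": 0,"dy": 0,"dz": 0,"turn": 0}])

```text
time: 1.78
tool_pos: [0.4798, 0.3551, 0.0013]
tcp_rot: [-2.169, -2.27, 0.012]
wrist_force: [-0.1, -0.1, 0.0]
width: 1.0
```

```bash
python3 - <<'E'
from h import *
st()
E
```

```text
t 1.78 tcp [479.8 355.1   1.3] jaw deg 2.61 zax [-0.006 -0.004 -1.   ] F [-0.1 -0.1  0. ] T [ 0.02  0.03 -0.03] w 1.0 q6 0.55
```

jog_arm(motion=[{"dx": 0.4,"dy": -0.2,"dz": 0,"turn": 0},{"dx": 0.3,"dy": -0.15,"dz": 0,"turn": 0},{"dx": 0,"dy": 0,"dz": 0,"turn": 0}])

```text
time: 2.03
tool_pos: [0.4934, 0.3543, 0.0082]
tcp_rot: [2.171, 2.269, 0.009]
wrist_force: [-0.3, 0.4, 1.0]
width: 0.995
```

jog_arm(motion=[{"dx": 0,"dy": 0,"dz": 0,"turn": 0},{"dx": 0,"dy": 0,"dz": 0,"turn": 0},{"dx": 0,"dy": 0,"dz": 0,"turn": 0}])

```text
time: 2.28
tool_pos: [0.4911, 0.3532, 0.0063]
tcp_rot: [2.172, 2.269, 0.003]
wrist_force: [-0.1, 0.2, -0.2]
width: 0.999
```

jog_arm(motion=[{"dx": -0.2,"dy": -0.1,"dz": -0.25,"turn": 0},{"dx": -0.15,"dy": -0.05,"dz": -0.15,"turn": 0},{"dx": 0,"dy": 0,"dz": 0,"turn": 0},{"dx": 0,"dy": 0,"dz": 0,"turn": 0},{"dx": 0,"dy": 0,"dz": 0,"turn": 0}])

```text
time: 2.7
tool_pos: [0.4868, 0.3512, 0.001]
tcp_rot: [-2.172, -2.27, 0.0]
wrist_force: [0.1, -0.1, 0.1]
width: 1.0
```

Good. Close gently.

jog_arm(motion=[{"dx": 0,"dy": 0,"dz": 0,"turn": 0},{"dx": 0,"dy": 0,"dz": 0,"turn": 0},{"dx": 0,"dy": 0,"dz": 0,"turn": 0},{"dx": 0,"dy": 0,"dz": 0,"turn": 0},{"dx": 0,"dy": 0,"dz": 0,"turn": 0},{"dx": 0,"dy": 0,"dz": 0,"turn": 0},{"dx": 0,"dy": 0,"dz": 0,"turn": 0},{"dx": 0,"dy": 0,"dz": 0,"turn": 0}], fingers=4.0, grip_force=25)

```text
time: 3.37
tool_pos: [0.487, 0.3513, 0.0012]
tcp_rot: [2.172, 2.27, 0.0]
wrist_force: [-0.7, 0.3, 0.3]
width: 0.469
```

```bash
python3 - <<'E'
from h import *
st()
# arc increments: corner at (491.3,243.7), pivot plate coords (108,7), leg dir 92deg
r=np.hypot(108,7);a0=np.arctan2(7,108)
N=36; prev=None
for k in range(N+1):
    t=np.pi/2*k/N+a0; q=(r*np.cos(t),r*np.sin(t))
    if prev and k%4==0: print(k, 'along(y) total',round((q[0]-108)/10,2),'z total',round((q[1]-7)/10,2))
    prev=q
E
```

```text
t 3.37 tcp [487.  351.3   1.2] jaw deg 2.52 zax [ 0.  0. -1.] F [-0.7  0.3  0.3] T [-0.01  0.04  0.01] w 0.469 q6 0.54
4 along(y) total -0.29 z total 1.86
8 along(y) total -0.89 z total 3.65
12 along(y) total -1.8 z total 5.31
16 along(y) total -2.98 z total 6.78
20 along(y) total -4.39 z total 8.02
24 along(y) total -6.01 z total 9.0
28 along(y) total -7.76 z total 9.69
32 along(y) total -9.61 z total 10.06
36 along(y) total -11.5 z total 10.1
```

```bash
python3 - <<'E'
from h import *
cap('wrist','w3');cap('scene','s3')
a=cv2.imread('pics/w3.png')[140:400,180:480];b=cv2.imread('pics/s3.png')[170:320,220:380]
cv2.imwrite('pics/c3.png',np.hstack([cv2.resize(a,(460,400)),cv2.resize(b,(340,400))[:, :]]))
st()
E
```

```text
t 3.47 tcp [487.  351.3   1.2] jaw deg 2.52 zax [ 0. -0. -1.] F [-0.2  0.6  0.2] T [0.   0.01 0.04] w 0.468 q6 0.54
```

View pics/c3.png

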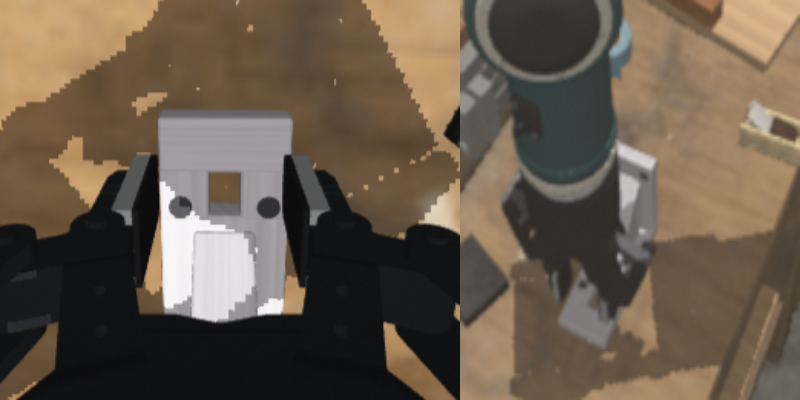

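jog_arm(motion=[{"dx": 0,"dy": 0,"dz": 0,"turn": 0},{"dx": 0,"dy": 0,"dz": 0,"turn": 0},{"dx": 0,"dy": 0,"dz": 0,"turn": 0},{"dx": 0,"dy": 0,"dz": 0,"turn": 0}], fingers=3.0)

```text
time: 3.8
tool_pos: [0.487, 0.3513, 0.0012]
tcp_rot: [2.172, 2.27, 0.0]
wrist_force: [-0.7, 0.4, 0.9]
width: 0.352
```

```bash
python3 - <<'E'
from h import *
z=np.load('pics/w3.npz');cx,cy,f=z['c']
for X in [(.487,.3513,.0012),(.462,.3513,.012),(.512,.3513,.012),(.462,.3635,.012),(.512,.3635,.012),(.467,.3513,.0146),(.507,.3513,.0146)]:
    c=z['R']@np.array(X)+z['t'];u,v=c[0]/c[2]*f+cx,c[1]/c[2]*f+cy
    print(X,'crop',round((u-180)*460/300),round((v-140)*400/260))
P,p,d=pts('w3');
for u,v in [(145,180),(150,200),(310,180),(300,190),(225,140),(180,205)]:
    U=int(180+u*300/460);V=int(140+v*260/400);print(u,v,np.round(P[V,U]*1000))
E
```

```text
(0.487, 0.3513, 0.0012) crop 223 138
(0.462, 0.3513, 0.012) crop 156 146
(0.512, 0.3513, 0.012) crop 290 151
(0.462, 0.3635, 0.012) crop 156 114
(0.512, 0.3635, 0.012) crop 293 120
(0.467, 0.3513, 0.0146) crop 168 149
(0.507, 0.3513, 0.0146) crop 277 153
145 180 [465. 360.  58.]
150 200 [466. 354.  57.]
310 180 [510. 363.  59.]
300 190 [506. 362.  64.]
225 140 [487. 355.  12.]
180 205 [471. 327.  11.]
```

```bash
python3 - <<'E'
from h import *
st();cap('wrist','w4')
P,p,d=pts('w4');v,u=np.mgrid[:400,:640]
for nm,m in [('L',(u>240)&(u<325)),('R',(u>325)&(u<420))]:
    for lo in (0,14,20,26,32,40,50,60):
        k=m&(P[...,2]*1000>lo)&(P[...,2]*1000<lo+6)&(p.max(-1)<150)&(P[...,1]>.33)&(P[...,1]<.37)
        if k.any(): q=P[k]*1000;print(nm,lo,k.sum(),'x',q[:,0].min().round(),q[:,0].max().round(),'y',q[:,1].min().round(),q[:,1].max().round())
a=cv2.imread('pics/w4.png')[130:330,220:430]
cv2.imwrite('pics/c4.png',cv2.resize(a,None,fx=3,fy=2.9,interpolation=cv2.INTER_CUBIC))
E
```

```text
t 3.8 tcp [487.  351.3   1.2] jaw deg 2.52 zax [ 0.  0. -1.] F [-0.7  0.4  0.9] T [-0.05  0.04 -0.06] w 0.352 q6 0.54
L 0 934 x 436.0 487.0 y 330.0 370.0
L 32 15 x 471.0 471.0 y 345.0 356.0
L 40 170 x 458.0 471.0 y 339.0 361.0
L 50 246 x 457.0 472.0 y 339.0 361.0
L 60 299 x 457.0 472.0 y 339.0 361.0
R 0 1235 x 487.0 546.0 y 330.0 370.0
R 32 20 x 500.0 501.0 y 348.0 358.0
R 40 169 x 500.0 514.0 y 341.0 363.0
R 50 241 x 500.0 514.0 y 340.0 363.0
R 60 308 x 500.0 514.0 y 339.0 363.0
```

View pics/c4.png

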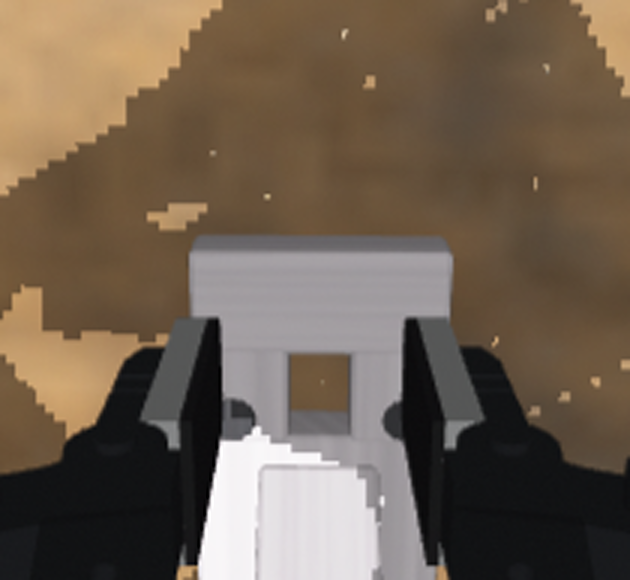

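```bash
python3 - <<'E'
from h import *
for t,zt in (('w2',196.9),('w3',1.2),('w4',1.2)):
    P,p,d=pts(t);z=np.load(f'pics/{t}.npz');o=-z['R'].T@z['t']*1000
    v,u=np.mgrid[:400,:640]
    k=(p.max(-1)<175)&(d<.25)&(d>0)&(v<340)&(u>150)&(u<490)&(P[...,2]>.025 if t!='w2' else P[...,2]>0)
    for s in (-1,1):
        kk=k&((u-325)*s>0); q=P[kk]*1000
        if len(q): print(t,'cam',o.round(),'mind tip z-zt: ',np.sort(q[:,2])[:8].round(1)-zt, 'depth max',(d[kk].max()*1000).round(1))
P,p,d=pts('s3');v,u=np.mgrid[:400,:640]
q=P*1000
k=(p.max(-1)<70)&(d>0)&(q[...,0]>440)&(q[...,0]<535)&(q[...,1]>325)&(q[...,1]<385)&(q[...,2]>5)
h,e=np.histogram(q[k][:,2],bins=range(0,130,8));print(list(zip(e,h)))
E
```

```text
w2 cam [482. 428. 373.] mind tip z-zt:  [45.8 46.3 46.5 46.9 46.9 46.9 47.  47. ] depth max 146.0
w2 cam [482. 428. 373.] mind tip z-zt:  [46.9 47.  47.1 47.2 47.2 47.2 47.4 47.4] depth max 145.5
w3 cam [483. 421. 178.] mind tip z-zt:  [34.7 35.2 35.5 35.5 35.8 35.9 36.1 36.1] depth max 156.0
w3 cam [483. 421. 178.] mind tip z-zt:  [23.8 24.8 25.  25.2 25.4 25.5 25.8 26.1] depth max 179.9
w4 cam [483. 421. 178.] mind tip z-zt:  [34.1 34.1 34.2 34.6 34.9 35.1 35.2 35.3] depth max 155.8
w4 cam [483. 421. 178.] mind tip z-zt:  [23.8 23.8 24.5 25.4 25.4 25.6 25.7 25.8] depth max 179.7
[(np.int64(0), np.int64(0)), (np.int64(8), np.int64(5)), (np.int64(16), np.int64(0)), (np.int64(24), np.int64(0)), (np.int64(32), np.int64(4)), (np.int64(40), np.int64(16)), (np.int64(48), np.int64(26)), (np.int64(56), np.int64(26)), (np.int64(64), np.int64(23)), (np.int64(72), np.int64(23)), (np.int64(80), np.int64(58)), (np.int64(88), np.int64(131)), (np.int64(96), np.int64(38)), (np.int64(104), np.int64(84)), (np.int64(112), np.int64(57)), (np.int64(120), np.int64(37))]
```

jog_arm(motion=[{"dx": 0.05,"dy": 0,"dz": 0,"turn": 0},{"dx": 0,"dy": 0,"dz": 0,"turn": 0},{"dx": 0,"dy": 0,"dz": 0,"turn": 0},{"dx": 0,"dy": 0,"dz": 0,"turn": 0},{"dx": 0,"dy": 0,"dz": 0,"turn": 0},{"dx": 0,"dy": 0,"dz": -0.6,"turn": 0},{"dx": 0,"dy": 0,"dz": -0.8,"turn": 0},{"dx": 0,"dy": 0,"dz": -0.6,"turn": 0},{"dx": 0,"dy": 0,"dz": -0.3,"turn": 0},{"dx": 0,"dy": 0,"dz": 0,"turn": 0},{"dx": 0,"dy": 0,"dz": 0,"turn": 0}], fingers=6.5)

```text
time: 4.77
tool_pos: [0.487, 0.351, -0.0225]
tcp_rot: [-2.172, -2.27, 0.002]
wrist_force: [0.8, -0.4, 0.5]
width: 0.763
```

```bash
cat >> h.py <<'E'
def tips(t):
    cap('wrist',t);P,p,d=pts(t);v,u=np.mgrid[:400,:640]
    k=(p.max(-1)<175)&(d<.165)&(d>0)&(v<340)&(u>150)&(u<490)
    for s in (-1,1):
        q=P[k&((u-325)*s>0)]*1000; j=np.argsort(q[:,2])[:12]; print('tip',q[j].mean(0).round(1),'inner x',(q[:,0]*s).min()*s)
E
python3 - <<'E'
from h import *
st();tips('w5')
E
```

```text
t 4.77 tcp [487.  351.  -22.5] jaw deg 2.52 zax [-0.001 -0.001 -1.   ] F [ 0.8 -0.4  0.5] T [ 0.   -0.03 -0.04] w 0.763 q6 0.54
tip [441.8 417.6  -2.3] inner x 487.7535865056058
tip [518.4 404.2  -2.4] inner x 482.0729691945778
```

jog_arm(motion=[{"dx": 0,"dy": 0.05,"dz": -0.4,"turn": 0},{"dx": 0,"dy": 0,"dz": -0.4,"turn": 0},{"dx": 0,"dy": 0,"dz": -0.15,"turn": 0},{"dx": 0,"dy": 0,"dz": 0,"turn": 0},{"dx": 0,"dy": 0,"dz": 0,"turn": 0}])

```text
time: 5.23
tool_pos: [0.4873, 0.3517, -0.0315]
tcp_rot: [-2.172, -2.27, 0.001]
wrist_force: [-0.0, -0.3, -0.4]
width: 0.758
```

jog_arm(motion=[{"dx": 0,"dy": 0,"dz": 0,"turn": 0},{"dx": 0,"dy": 0,"dz": 0,"turn": 0},{"dx": 0,"dy": 0,"dz": 0,"turn": 0},{"dx": 0,"dy": 0,"dz": 0,"turn": 0},{"dx": 0,"dy": 0,"dz": 0,"turn": 0},{"dx": 0,"dy": 0,"dz": 0,"turn": 0}], fingers=4.0)

```text
time: 5.73
tool_pos: [0.4877, 0.3519, -0.031]
tcp_rot: [2.172, 2.27, 0.001]
wrist_force: [-1.6, -0.8, 2.5]
width: 0.576
```

jog_arm(motion=[{"dx": 0,"dy": -0.07,"dz": 0.46,"turn": 0},{"dx": 0,"dy": -0.07,"dz": 0.47,"turn": 0},{"dx": 0,"dy": -0.07,"dz": 0.46,"turn": 0},{"dx": 0.01,"dy": -0.08,"dz": 0.47,"turn": 0},{"dx": 0,"dy": -0.15,"dz": 0.45,"turn": 0},{"dx": 0.01,"dy": -0.15,"dz": 0.45,"turn": 0},{"dx": 0,"dy": -0.15,"dz": 0.45,"turn": 0},{"dx": 0.01,"dy": -0.15,"dz": 0.44,"turn": 0},{"dx": 0.01,"dy": -0.23,"dz": 0.42,"turn": 0},{"dx": 0.01,"dy": -0.23,"dz": 0.41,"turn": 0},{"dx": 0.01,"dy": -0.23,"dz": 0.42,"turn": 0},{"dx": 0,"dy": -0.22,"dz": 0.41,"turn": 0}])

```text
time: 6.73
tool_pos: [0.4882, 0.3335, 0.0222]
tcp_rot: [2.172, 2.27, 0.0]
wrist_force: [-0.1, -0.8, -3.6]
width: 0.571
```

```bash
python3 - <<'E'
from h import *
st();cap('scene','s6');st()
P,p,d=pts('s6')
a=cv2.imread('pics/s6.png')[170:330,220:380]
cv2.imwrite('pics/c6.png',cv2.resize(a,None,fx=3.7,fy=3.7,interpolation=cv2.INTER_CUBIC))
E
```

```text
t 6.73 tcp [488.2 333.5  22.2] jaw deg 2.52 zax [ 0. -0. -1.] F [-0.1 -0.8 -3.6] T [ 0.06  0.03 -0.02] w 0.571 q6 0.51
t 6.78 tcp [488.6 333.4  23.1] jaw deg 2.51 zax [ 0.001  0.    -1.   ] F [-0.8 -0.7 -2.7] T [-0.03  0.02 -0.08] w 0.575 q6 0.51
```

View pics/c6.png

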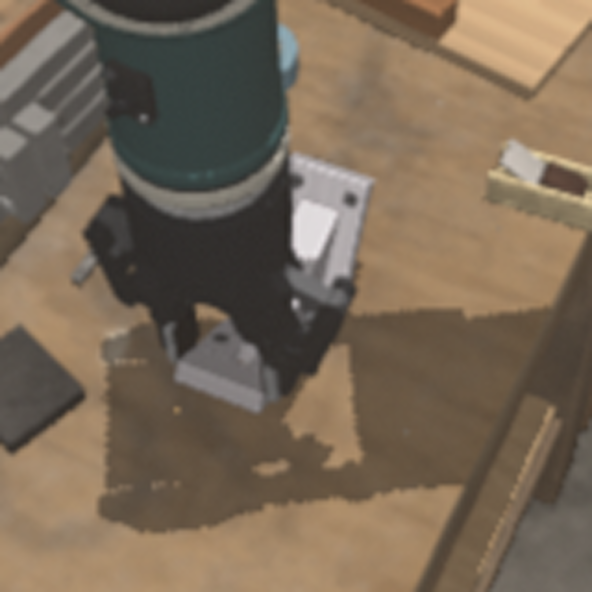

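jog_arm(motion=[{"dx": 0.01,"dy": -0.29,"dz": 0.37,"turn": 0},{"dx": 0.01,"dy": -0.3,"dz": 0.37,"turn": 0},{"dx": 0.01,"dy": -0.29,"dz": 0.37,"turn": 0},{"dx": 0.01,"dy": -0.3,"dz": 0.36,"turn": 0},{"dx": 0.01,"dy": -0.35,"dz": 0.31,"turn": 0},{"dx": 0.01,"dy": -0.35,"dz": 0.31,"turn": 0},{"dx": 0.01,"dy": -0.36,"dz": 0.31,"turn": 0},{"dx": 0.02,"dy": -0.35,"dz": 0.31,"turn": 0},{"dx": 0.01,"dy": -0.4,"dz": 0.25,"turn": 0},{"dx": 0.02,"dy": -0.41,"dz": 0.24,"turn": 0},{"dx": 0.01,"dy": -0.4,"dz": 0.25,"turn": 0},{"dx": 0.02,"dy": -0.41,"dz": 0.24,"turn": 0}])

```text
time: 7.78
tool_pos: [0.4894, 0.2911, 0.0588]
tcp_rot: [-2.172, -2.27, 0.001]
wrist_force: [0.7, 0.3, -3.4]
width: 0.568
```

```bash
cat >> h.py <<'E'
def plate(t,cam='scene'):
    cap(cam,t);P,p,d=pts(t);q=P*1000
    s=p.astype(int);k=(d>0)&(q[...,0]>440)&(q[...,0]<540)&(q[...,1]>130)&(q[...,1]<380)&(q[...,2]>6)&(q[...,2]<130)&(s.max(-1)-s.min(-1)<30)&(s.mean(-1)>110)
    Q=q[k]; Q=Q[np.argsort(Q[:,2])]; print(len(Q),'bbox',Q.min(0).round(),Q.max(0).round()); return Q
E
python3 - <<'E'
from h import *
st();Q=plate('s7')
for a in range(0,125,10):
    b=Q[(Q[:,2]>=a)&(Q[:,2]<a+10)]
    if len(b):print(a,len(b),'y',np.percentile(b[:,1],[2,50,98]).round(),'x',np.percentile(b[:,0],[2,98]).round())
E
```

```text
t 7.78 tcp [489.4 291.1  58.8] jaw deg 2.52 zax [-0. -0. -1.] F [ 0.7  0.3 -3.4] T [ 0.02 -0.07  0.03] w 0.568 q6 0.45
333 bbox [464. 173.   8.] [517. 312. 111.]
0 2 y [237. 238. 239.] x [468. 469.]
10 22 y [225. 241. 245.] x [467. 480.]
20 46 y [217. 232. 243.] x [467. 480.]
30 7 y [213. 224. 255.] x [467. 511.]
40 5 y [191. 260. 265.] x [466. 501.]
50 28 y [173. 199. 241.] x [476. 500.]
60 59 y [176. 262. 275.] x [485. 503.]
70 7 y [271. 274. 276.] x [487. 500.]
80 1 y [283. 283. 283.] x [476. 476.]
90 1 y [305. 305. 305.] x [464. 464.]
100 150 y [300. 306. 311.] x [464. 511.]
110 5 y [301. 302. 306.] x [471. 505.]
```

jog_arm(motion=[{"dx": 0.01,"dy": -0.44,"dz": 0.18,"turn": 0},{"dx": 0.02,"dy": -0.44,"dz": 0.17,"turn": 0},{"dx": 0.01,"dy": -0.44,"dz": 0.17,"turn": 0},{"dx": 0.02,"dy": -0.43,"dz": 0.17,"turn": 0},{"dx": 0.01,"dy": -0.46,"dz": 0.09,"turn": 0},{"dx": 0.02,"dy": -0.46,"dz": 0.09,"turn": 0},{"dx": 0.02,"dy": -0.47,"dz": 0.09,"turn": 0},{"dx": 0.02,"dy": -0.46,"dz": 0.08,"turn": 0},{"dx": 0.01,"dy": -0.47,"dz": 0.01,"turn": 0},{"dx": 0.02,"dy": -0.35,"dz": 0,"turn": 0},{"dx": 0.01,"dy": -0.25,"dz": 0,"turn": 0},{"dx": 0,"dy": 0,"dz": 0,"turn": 0}])

```text
time: 8.83
tool_pos: [0.4918, 0.2447, 0.0697]
tcp_rot: [2.172, 2.269, 0.001]
wrist_force: [0.3, 0.3, 0.7]
width: 0.569
```

```bash
python3 - <<'E'
from h import *
st();Q=plate('s8')
for a in range(0,135,10):
    b=Q[(Q[:,2]>=a)&(Q[:,2]<a+10)]
    if len(b):print(a,len(b),'y',np.percentile(b[:,1],[2,50,98]).round(),'x',np.percentile(b[:,0],[2,98]).round())
E
```

```text
t 8.83 tcp [491.8 244.7  69.7] jaw deg 2.5 zax [ 0.001  0.    -1.   ] F [0.3 0.3 0.7] T [0.13 0.01 0.01] w 0.569 q6 0.37
903 bbox [461. 156.   6.] [520. 265. 126.]
0 21 y [203. 251. 251.] x [468. 509.]
10 156 y [172. 215. 253.] x [468. 512.]
20 159 y [159. 179. 254.] x [470. 519.]
30 45 y [197. 254. 256.] x [467. 512.]
40 52 y [204. 255. 257.] x [467. 509.]
50 50 y [220. 256. 258.] x [469. 512.]
60 42 y [256. 258. 260.] x [468. 510.]
70 58 y [254. 259. 260.] x [468. 512.]
80 53 y [251. 259. 262.] x [468. 510.]
90 34 y [259. 261. 262.] x [467. 512.]
100 53 y [260. 262. 264.] x [467. 511.]
110 99 y [254. 263. 265.] x [466. 513.]
120 81 y [252. 258. 264.] x [467. 513.]
```

jog_arm(motion=[{"dx": 0.01,"dy": -0.2,"dz": 0,"turn": 0},{"dx": 0.01,"dy": -0.2,"dz": 0,"turn": 0},{"dx": 0.01,"dy": -0.2,"dz": 0,"turn": 0},{"dx": 0.01,"dy": -0.2,"dz": -0.03,"turn": 0},{"dx": 0,"dy": -0.15,"dz": -0.02,"turn": 0},{"dx": 0,"dy": -0.1,"dz": 0,"turn": 0},{"dx": 0,"dy": 0,"dz": 0,"turn": 0},{"dx": 0,"dy": 0,"dz": 0,"turn": 0}])

```text
time: 9.55
tool_pos: [0.4923, 0.2346, 0.0693]
tcp_rot: [2.172, 2.269, 0.002]
wrist_force: [1.5, 0.2, 5.7]
width: 0.568
```

```bash
cat >> h.py <<'E'
def lean(t):
    Q=plate(t)
    A=[]
    for a in range(5,120,5):
        b=Q[(Q[:,2]>=a)&(Q[:,2]<a+5)]
        if len(b)>6: A.append((a+2.5,np.percentile(b[:,1],95)))
    A=np.array(A);c=np.polyfit(A[:,0],A[:,1],1);r=A[:,1]-np.polyval(c,A[:,0]);A=A[abs(r)<3];c=np.polyfit(A[:,0],A[:,1],1);print('lean deg',np.degrees(np.arctan(c[0])).round(2),'corner y',c[1].round(1),'n',len(A))
E
python3 - <<'E'
from h import *
st();lean('s9')
E
```

```text
t 9.55 tcp [492.3 234.6  69.3] jaw deg 2.51 zax [ 0.001  0.    -1.   ] F [1.5 0.2 5.7] T [ 0.14 -0.05  0.01] w 0.568 q6 0.36
955 bbox [466. 156.   6.] [520. 256. 128.]
lean deg 2.05 corner y 250.9 n 23
```

jog_arm(motion=[{"dx": 0,"dy": -0.15,"dz": 0,"turn": 0},{"dx": 0,"dy": -0.15,"dz": 0,"turn": 0},{"dx": 0,"dy": -0.08,"dz": 0,"turn": 0},{"dx": 0,"dy": 0,"dz": 0,"turn": 0},{"dx": 0,"dy": 0,"dz": 0,"turn": 0}])

```text
time: 10.02
tool_pos: [0.4923, 0.2309, 0.069]
tcp_rot: [2.172, 2.269, 0.002]
wrist_force: [2.8, 0.5, 3.9]
width: 0.569
```

```bash
python3 - <<'E'
from h import *
st();lean('s10')
E
```

```text
t 10.02 tcp [492.3 230.9  69. ] jaw deg 2.51 zax [ 0.001  0.001 -1.   ] F [2.8 0.5 3.9] T [ 0.26 -0.33 -0.02] w 0.569 q6 0.35
996 bbox [466. 154.   6.] [520. 253. 127.]
lean deg 0.29 corner y 250.9 n 23
```

jog_arm(motion=[{"dx": 0,"dy": 0,"dz": 0,"turn": 0},{"dx": 0,"dy": 0,"dz": 0,"turn": 0},{"dx": 0,"dy": 0,"dz": 0,"turn": 0},{"dx": 0,"dy": 0,"dz": 0,"turn": 0},{"dx": 0,"dy": 0,"dz": 0.5,"turn": 0},{"dx": 0,"dy": 0,"dz": 1.0,"turn": 0},{"dx": 0,"dy": 0,"dz": 1.5,"turn": 0},{"dx": 0,"dy": 0,"dz": 2,"turn": 0},{"dx": 0,"dy": 0.3,"dz": 2,"turn": 0.12},{"dx": 0,"dy": 0.3,"dz": 1.5,"turn": 0.12},{"dx": 0,"dy": 0.3,"dz": 1,"turn": 0.12},{"dx": 0,"dy": 0.3,"dz": 0,"turn": 0.12}], fingers=8.0)

```text
time: 11.07
tool_pos: [0.4939, 0.2438, 0.1683]
tcp_rot: [1.56, 2.722, 0.008]
wrist_force: [-0.5, -0.1, -0.1]
width: 0.936
```

jog_arm(motion=[{"dx": 0,"dy": 0,"dz": 0,"turn": 0.12},{"dx": 0,"dy": 0,"dz": 0,"turn": 0.12},{"dx": 0,"dy": 0,"dz": 0,"turn": 0.12},{"dx": 0,"dy": 0,"dz": 0,"turn": 0.12},{"dx": 0,"dy": 0,"dz": 0,"turn": 0.12},{"dx": 0,"dy": 0,"dz": 0,"turn": 0.12},{"dx": 0,"dy": 0,"dz": 0,"turn": 0.12},{"dx": 0,"dy": 0,"dz": 0,"turn": 0.12},{"dx": 0,"dy": 0,"dz": 0,"turn": 0.12},{"dx": 0,"dy": 0,"dz": 0,"turn": 0},{"dx": 0,"dy": 0,"dz": 0,"turn": 0}])

```text
time: 11.98
tool_pos: [0.4919, 0.2428, 0.1645]
tcp_rot: [-0.047, 3.14, 0.001]
wrist_force: [-0.4, -0.3, 0.1]
width: 0.938
```

```bash
python3 - <<'E'
from h import *
st();lean('s11');cap('wrist','w11');cap('top','t11')
for t in('w11','t11'):
    P,p,d=pts(t);q=P*1000
    k=(d>0)&(abs(q[...,0]-490)<60)&(abs(q[...,1]-220)<90)&(p.max(-1)>90)
    for n,m in [('legtop',k&(abs(q[...,2]-119)<4)),('foot',k&(abs(q[...,2]-12)<3)&(p.min(-1)>140))]:
        Q=q[m]
        if len(Q)>5:
            r=cv2.minAreaRect(Q[:,:2].astype(np.float32));print(t,n,len(Q),np.round(r[0],1),np.round(r[1],1),round(r[2],1),np.median(Q[:,2]).round(1),np.median(Q[:,:2],0).round(1))
E
```

```text
t 11.98 tcp [491.9 242.8 164.5] jaw deg 91.71 zax [ 0.001  0.    -1.   ] F [-0.4 -0.3  0.1] T [ 0.01  0.   -0.07] w 0.938 q6 -1.19
1038 bbox [466. 154.   6.] [519. 253. 124.]
lean deg 0.45 corner y 250.8 n 23
w11 legtop 1044 [490.4 243.7] [49.9 11.8] 2.2 119.6 [488.5 243.8]
w11 foot 1288 [492.6 196.3] [49.1 82.8] 3.1 11.7 [479.5 175.4]
t11 legtop 36 [476.1 244.2] [17.6  9.5] 0.9 119.5 [474.4 243.9]
t11 foot 191 [493.5 198.2] [49.1 83.4] 2.8 11.6 [490.  171.2]
```

View pics/w11.png

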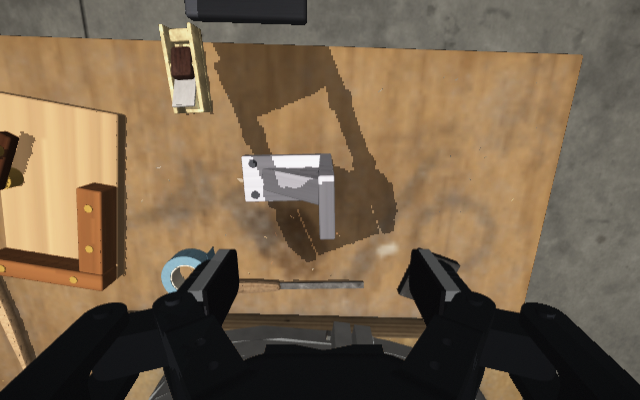

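jog_arm(motion=[{"dx": -0.1,"dy": 0.1,"dz": -1,"turn": 0.006},{"dx": 0,"dy": 0,"dz": -1.5,"turn": 0},{"dx": 0,"dy": 0,"dz": -2,"turn": 0},{"dx": 0,"dy": 0,"dz": -2,"turn": 0},{"dx": 0,"dy": 0,"dz": -1.8,"turn": 0},{"dx": 0,"dy": 0,"dz": -1.2,"turn": 0},{"dx": 0,"dy": 0,"dz": -0.5,"turn": 0},{"dx": 0,"dy": 0,"dz": 0,"turn": 0},{"dx": 0,"dy": 0,"dz": 0,"turn": 0}])

```text
time: 12.88
tool_pos: [0.4909, 0.2438, 0.0639]
tcp_rot: [-0.061, 3.141, 0.0]
wrist_force: [-0.9, -0.9, 0.3]
width: 0.939
```

jog_arm(motion=[{"dx": 0,"dy": 0,"dz": 0,"turn": 0},{"dx": 0,"dy": 0,"dz": 0,"turn": 0},{"dx": 0,"dy": 0,"dz": 0,"turn": 0},{"dx": 0,"dy": 0,"dz": 0,"turn": 0},{"dx": 0,"dy": 0,"dz": 0,"turn": 0},{"dx": 0,"dy": 0,"dz": 0,"turn": 0},{"dx": 0,"dy": 0,"dz": 0,"turn": 0},{"dx": 0,"dy": 0,"dz": 0,"turn": 0}], fingers=2.0, grip_force=20)

```text
time: 13.55
tool_pos: [0.4906, 0.2437, 0.0637]
tcp_rot: [-0.062, 3.141, -0.0]
wrist_force: [-0.3, -0.2, -0.3]
width: 0.233
```

jog_arm(motion=[{"dx": 0,"dy": 0,"dz": 0,"turn": 0},{"dx": 0,"dy": 0,"dz": 0,"turn": 0},{"dx": 0,"dy": 0,"dz": 0,"turn": 0},{"dx": 0,"dy": 0,"dz": 0,"turn": 0}], fingers=0.5, grip_force=20)

```text
time: 13.88
tool_pos: [0.4907, 0.2439, 0.0636]
tcp_rot: [-0.061, 3.141, 0.001]
wrist_force: [0.8, 1.8, -2.3]
width: 0.135
```

jog_arm(motion=[{"dx": 0,"dy": 0,"dz": 0,"turn": 0},{"dx": 0,"dy": 0,"dz": 0,"turn": 0},{"dx": 0,"dy": 0,"dz": 0,"turn": 0},{"dx": 0,"dy": 0,"dz": 0.5,"turn": 0},{"dx": 0,"dy": 0,"dz": 1,"turn": 0},{"dx": 0,"dy": 0,"dz": 1.2,"turn": 0},{"dx": 0,"dy": 0,"dz": 1.2,"turn": 0},{"dx": 0,"dy": 0,"dz": 1.2,"turn": 0},{"dx": 0,"dy": 0,"dz": 1,"turn": 0},{"dx": 0,"dy": 0,"dz": 0.4,"turn": 0},{"dx": 0,"dy": 0,"dz": 0,"turn": 0}], fingers=0.5, grip_force=70)

```text
time: 14.8
tool_pos: [0.492, 0.2443, 0.131]
tcp_rot: [-0.062, 3.137, 0.002]
wrist_force: [0.7, 0.4, -4.5]
width: 0.126
```

```bash
python3 - <<'E'
from h import *
st();lean('s12')
# fences by colour in top images
P,p,d=pts('t11')
hsv=cv2.cvtColor(p,cv2.COLOR_RGB2HSV);v,u=np.mgrid[:400,:640]
R=(u>370)&(u<440)&(v>148)&(v<205)
print(hsv[162,400],hsv[180,383],hsv[190,410],hsv[140,400])
P0,p0,_=pts('top0')
def fit(xs,ys):
    for _ in range(5):
        c=np.polyfit(xs,ys,1);r=ys-np.polyval(c,xs);s=max(1.5*np.std(r),.3);k=abs(r)<s;xs,ys=xs[k],ys[k]
    return c,len(xs),np.std(ys-np.polyval(c,xs))
g=cv2.GaussianBlur(p.astype(np.float32),(0,0),.7)
rb=g[...,2]  # blue: fence dark, board bright
# back fence inner edge: vertical gradient max per column
def edge(px):  return 0
A=[]
for c in range(396,432):
    col=rb[150:180,c];gr=np.diff(col);i=gr.argmax();
    if 0<i<len(gr)-1:
        a,b,e=gr[i-1:i+2];s=.5*(a-e)/(a-2*b+e);A.append(onz('t11',c,150+i+.5+s,.04)[:2]*1000)
A=np.array(A);c,n,sd=fit(A[:,1],A[:,0]);print('back inner: yaw',np.degrees(np.arctan(-c[0])),'x at y=-14',np.polyval(c,-14),n,sd)
B=[]
for r in range(168,198):
    row=rb[r,378:400];gr=np.diff(row);i=gr.argmax()
    if 0<i<len(gr)-1:
        a,b,e=gr[i-1:i+2];s=.5*(a-e)/(a-2*b+e);B.append(onz('t11',378+i+.5+s,r,.04)[:2]*1000)
B=np.array(B);c2,n,sd=fit(B[:,0],B[:,1]);print('side inner: yaw',np.degrees(np.arctan(c2[0])),'y at x=593',np.polyval(c2,593),n,sd)
y=-14
for _ in range(5): x=np.polyval(c,y);y=np.polyval(c2,x)
print('corner',x,y)
E
```

```text
t 14.8 tcp [492.  244.3 131. ] jaw deg 92.25 zax [ 0.004  0.001 -1.   ] F [ 0.7  0.4 -4.5] T [ 0.12 -0.02 -0.02] w 0.126 q6 -1.19
675 bbox [468. 155.  69.] [518. 252. 130.]
lean deg 1.19 corner y 249.0 n 10
[ 13 150 119] [ 14 156 176] [ 18 100 224] [ 18 112 164]
back inner: yaw -8.74752460902988 x at y=-14 592.1987516018604 36 0.12427092434241703
side inner: yaw -8.687633143895898 y at x=593 -15.412289907640101 24 0.15741898605307905
corner 592.0048396353841 -15.260228793055319
```

jog_arm(motion=[{"dx": 0.5,"dy": -0.8,"dz": 0,"turn": -0.11},{"dx": 0.5,"dy": -1.5,"dz": 0,"turn": -0.11},{"dx": 0.5,"dy": -2.1,"dz": 0,"turn": -0.11},{"dx": 0.5,"dy": -2.1,"dz": 0,"turn": -0.11},{"dx": 0.5,"dy": -2.1,"dz": 0,"turn": -0.11},{"dx": 0.5,"dy": -2.1,"dz": 0,"turn": -0.11},{"dx": 0.5,"dy": -2.1,"dz": 0,"turn": -0.11},{"dx": 0.5,"dy": -2.1,"dz": 0,"turn": -0.11},{"dx": 0.5,"dy": -2.1,"dz": 0,"turn": -0.11},{"dx": 0.5,"dy": -2.1,"dz": 0,"turn": -0.11},{"dx": 0.5,"dy": -2.1,"dz": 0,"turn": -0.11},{"dx": 0.5,"dy": -2.1,"dz": 0,"turn": -0.11}])

```text
time: 15.85
tool_pos: [0.55, 0.0096, 0.1276]
tcp_rot: [-1.883, -2.513, 0.002]
wrist_force: [0.0, -0.7, -5.2]
width: 0.122
```

jog_arm(motion=[{"dx": 0.5,"dy": -2.1,"dz": 0,"turn": -0.11},{"dx": 0.5,"dy": -1.8,"dz": 0,"turn": -0.11},{"dx": 0.4,"dy": -1.2,"dz": 0,"turn": -0.11},{"dx": 0.2,"dy": -0.7,"dz": 0,"turn": -0.08},{"dx": 0.1,"dy": -0.2,"dz": 0,"turn": -0.032},{"dx": 0,"dy": 0,"dz": 0,"turn": 0},{"dx": 0,"dy": 0,"dz": 0,"turn": 0},{"dx": 0,"dy": 0,"dz": 0,"turn": 0},{"dx": 0,"dy": 0,"dz": 0,"turn": 0}])

```text
time: 16.6
tool_pos: [0.5673, -0.0489, 0.1283]
tcp_rot: [-2.382, -2.047, 0.001]
wrist_force: [0.2, 0.9, -5.6]
width: 0.122
```

```bash
cat >> h.py <<'E'
C=np.array([592.,-15.3]);th=np.radians(-8.7);X=np.array([np.cos(th),np.sin(th)]);Y=np.array([-X[1],X[0]])
def ob(q): return np.stack([(q[...,:2]-C)@X,(q[...,:2]-C)@Y,q[...,2]-14],-1)
def seat(t,base=0):
    "plate outline in board axes, from the top and scene cameras; base = foot height above board"
    for cam in('top','scene'):
        cap(cam,t+cam);P,p,d=pts(t+cam);q=ob(P*1000);s=p.astype(int)
        k=(d>0)&(q[...,0]>-130)&(q[...,0]<15)&(q[...,1]>-90)&(q[...,1]<20)&(s.max(-1)-s.min(-1)<35)&(s.mean(-1)>100)
        for n,m in [('foot',k&(abs(q[...,2]-base-12)<5)),('low',k&(q[...,2]>base+30)&(q[...,2]<base+60)),('high',k&(q[...,2]>base+60)&(q[...,2]<base+90))]:
            Q=q[m]
            if len(Q)>8: print(cam,n,len(Q),'x',np.percentile(Q[:,0],[2,98]).round(1),'y',np.percentile(Q[:,1],[2,98]).round(1),'z',np.percentile(Q[:,2],[2,50,98]).round(1))
E
python3 - <<'E'
from h import *
s=bot.read_state();st();print('tcp in board',ob(s['tool_pos']*1000).round(1));seat('a',53)
E
```

```text
t 16.6 tcp [567.3 -48.9 128.3] jaw deg -8.64 zax [-0.001  0.    -1.   ] F [ 0.2  0.9 -5.6] T [-0.04 -0.14  0.03] w 0.122 q6 0.02
tcp in board [-19.4 -36.9 114.3]
top foot 272 x [-107.1  -27.5] y [-44. -13.] z [60.4 62.9 69.1]
top low 75 x [-64.1 -35.4] y [-36.3 -25.8] z [ 85.3  98.4 112.5]
top high 15 x [-38.6 -26.4] y [-31.2 -25.8] z [113.6 118.5 122.9]
scene foot 309 x [-106.8  -21.8] y [-61.  -12.4] z [60.6 64.2 69.5]
scene low 273 x [-65.6 -14.9] y [-49.1 -13.3] z [ 83.4  96.9 111.8]
scene high 143 x [-36.9 -14.1] y [-57.7 -12.6] z [113.2 122.7 141.9]
```

jog_arm(motion=[{"dx": 0,"dy": 0,"dz": -0.5,"turn": 0},{"dx": 0,"dy": 0,"dz": -0.9,"turn": 0},{"dx": 0,"dy": 0,"dz": -0.9,"turn": 0},{"dx": 0,"dy": 0,"dz": -0.9,"turn": 0},{"dx": 0,"dy": 0,"dz": -0.8,"turn": 0},{"dx": 0,"dy": 0,"dz": -0.5,"turn": 0},{"dx": 0,"dy": 0,"dz": -0.25,"turn": 0},{"dx": 0,"dy": 0,"dz": -0.15,"turn": 0},{"dx": 0,"dy": 0,"dz": 0,"turn": 0},{"dx": 0,"dy": 0,"dz": 0,"turn": 0}])

```text
time: 17.53
tool_pos: [0.568, -0.0494, 0.08]
tcp_rot: [2.383, 2.046, 0.001]
wrist_force: [-1.1, 0.1, -5.2]
width: 0.122
```

jog_arm(motion=[{"dx": 0,"dy": 0,"dz": -0.1,"turn": 0},{"dx": 0,"dy": 0,"dz": -0.05,"turn": 0},{"dx": 0,"dy": 0,"dz": 0,"turn": 0},{"dx": 0,"dy": 0,"dz": 0,"turn": 0}])

```text
time: 17.87
tool_pos: [0.5678, -0.0493, 0.0784]
tcp_rot: [2.384, 2.046, 0.0]
wrist_force: [0.7, -0.6, -5.7]
width: 0.123
```

jog_arm(motion=[{"dx": 0.2,"dy": 0.1,"dz": 0,"turn": 0},{"dx": 0.3,"dy": 0.2,"dz": 0,"turn": 0},{"dx": 0.3,"dy": 0.2,"dz": 0,"turn": 0},{"dx": 0.24,"dy": 0.2,"dz": 0,"turn": 0},{"dx": 0.15,"dy": 0.1,"dz": 0,"turn": 0},{"dx": 0,"dy": 0,"dz": 0,"turn": 0},{"dx": 0,"dy": 0,"dz": -0.06,"turn": 0},{"dx": 0,"dy": 0,"dz": -0.05,"turn": 0},{"dx": 0,"dy": 0,"dz": 0,"turn": 0}])

```text
time: 18.62
tool_pos: [0.5801, -0.0412, 0.0777]
tcp_rot: [2.383, 2.046, 0.001]
wrist_force: [1.2, 0.7, -0.8]
width: 0.122
```

```bash
python3 - <<'E'
from h import *
s=bot.read_state();st();print('tcp in board',ob(s['tool_pos']*1000).round(1));print('F board',(s['wrist_force'][:2]@X).round(1),(s['wrist_force'][:2]@Y).round(1));seat('b',0)
E
```

```text
t 18.62 tcp [580.1 -41.2  77.7] jaw deg -8.72 zax [ 0.001  0.    -1.   ] F [ 1.2  0.7 -0.8] T [ 0.17  0.02 -0.01] w 0.122 q6 0.04
tcp in board [ -7.8 -27.4  63.7]
F board 1.1 0.9
top foot 263 x [-96.5 -15.8] y [-29.2  -3.3] z [ 7.3 11.3 16.3]
top low 37 x [-58.4 -25.8] y [-25.5 -16.2] z [30.7 40.9 59.6]
scene foot 175 x [-96.1 -16.5] y [-52.3  -4.9] z [ 8.4 13.4 16.5]
scene low 244 x [-56.3  -6.1] y [-39.3  -3.4] z [31.  43.9 59.4]
scene high 148 x [-27.3  -2.2] y [-49.8  -1.9] z [60.3 70.5 89.2]
```

jog_arm(motion=[{"dx": 0.1,"dy": -0.015,"dz": 0,"turn": 0},{"dx": 0.1,"dy": -0.015,"dz": 0,"turn": 0},{"dx": 0,"dy": 0,"dz": 0,"turn": 0},{"dx": 0,"dy": 0,"dz": 0,"turn": 0}])

```text
time: 19.05
tool_pos: [0.5809, -0.0414, 0.0777]
tcp_rot: [-2.383, -2.045, 0.001]
wrist_force: [-3.7, 1.3, 4.7]
width: 0.124
```

jog_arm(motion=[{"dx": 0.015,"dy": 0.1,"dz": 0,"turn": 0},{"dx": 0.015,"dy": 0.1,"dz": 0,"turn": 0},{"dx": 0,"dy": 0,"dz": 0,"turn": 0},{"dx": 0,"dy": 0,"dz": 0,"turn": 0}])

```text
time: 19.38
tool_pos: [0.5811, -0.0407, 0.0777]
tcp_rot: [2.383, 2.047, -0.004]
wrist_force: [-4.4, -3.2, 4.9]
width: 0.123
```

jog_arm(motion=[{"dx": 0.15,"dy": -0.02,"dz": 0.05,"turn": 0},{"dx": 0.1,"dy": -0.015,"dz": 0,"turn": 0},{"dx": 0,"dy": 0,"dz": 0,"turn": 0},{"dx": 0,"dy": 0,"dz": 0,"turn": 0}])

```text
time: 19.72
tool_pos: [0.5841, -0.0403, 0.0777]
tcp_rot: [-2.384, -2.046, 0.001]
wrist_force: [-4.1, -2.4, 4.5]
width: 0.122
```

jog_arm(motion=[{"dx": 0.02,"dy": 0.15,"dz": 0,"turn": 0},{"dx": 0.015,"dy": 0.1,"dz": 0,"turn": 0},{"dx": 0,"dy": 0,"dz": 0,"turn": 0},{"dx": 0,"dy": 0,"dz": 0,"turn": 0}])

```text
time: 20.05
tool_pos: [0.5848, -0.0389, 0.0779]
tcp_rot: [2.381, 2.046, -0.002]
wrist_force: [-4.4, -4.8, 3.9]
width: 0.127
```

```bash
python3 - <<'E'
from h import *
s=bot.read_state();st();print('tcp in board',ob(s['tool_pos']*1000).round(1));print('F board',(s['wrist_force'][:2]@X).round(1),(s['wrist_force'][:2]@Y).round(1));seat('c',0)
E
```

```text
t 20.05 tcp [584.8 -38.9  77.9] jaw deg -8.66 zax [ 0.    -0.003 -1.   ] F [-4.4 -4.8  3.9] T [-1.02  0.9   0.03] w 0.127 q6 0.05
tcp in board [ -3.5 -24.4  63.9]
F board -3.6 -5.4
top foot 234 x [-92.7 -11.1] y [-23.8  -2.3] z [ 7.5 11.6 15.9]
top low 21 x [-54.2 -23.7] y [-21.2 -13.8] z [30.1 34.8 53.8]
scene foot 157 x [-92.2 -14.3] y [-50.7  -3.9] z [ 8.9 13.9 16.8]
scene low 259 x [-53.5  -1.1] y [-36.6  -0.5] z [30.5 44.5 59.3]
scene high 147 x [-23.1   2. ] y [-49.9   0.1] z [60.8 70.4 88.7]
```

jog_arm(motion=[{"dx": 0.1,"dy": -0.015,"dz": 0,"turn": 0},{"dx": 0.1,"dy": -0.015,"dz": 0,"turn": 0},{"dx": 0,"dy": 0,"dz": 0,"turn": 0},{"dx": 0,"dy": 0,"dz": 0,"turn": 0},{"dx": 0,"dy": 0,"dz": 0,"turn": 0}])

```text
time: 20.57
tool_pos: [0.5857, -0.039, 0.0778]
tcp_rot: [2.383, 2.047, -0.005]
wrist_force: [-6.0, -4.6, 6.8]
width: 0.123
```

jog_arm(motion=[{"dx": 0.015,"dy": 0.1,"dz": 0,"turn": 0},{"dx": 0.015,"dy": 0.1,"dz": 0,"turn": 0},{"dx": 0,"dy": 0,"dz": 0,"turn": 0},{"dx": 0,"dy": 0,"dz": 0,"turn": 0},{"dx": 0,"dy": 0,"dz": 0,"turn": 0}])

```text
time: 20.98
tool_pos: [0.5858, -0.0384, 0.078]
tcp_rot: [2.381, 2.047, -0.008]
wrist_force: [-6.6, -7.9, 7.4]
width: 0.125
```

```bash
python3 - <<'E'
from h import *
s=bot.read_state();st();print('tcp in board',ob(s['tool_pos']*1000).round(1));print('F board',(s['wrist_force'][:2]@X).round(1),(s['wrist_force'][:2]@Y).round(1));seat('d',0)
E
```

```text
t 20.98 tcp [585.8 -38.4  78. ] jaw deg -8.62 zax [-0.003 -0.005 -1.   ] F [-6.6 -7.9  7.4] T [-1.73  1.69  0.12] w 0.125 q6 0.05
tcp in board [ -2.7 -23.8  64. ]
F board -5.4 -8.8
top foot 223 x [-92.2 -10.8] y [-22.   -2.2] z [ 7.7 11.9 16.2]
top low 11 x [-52.7 -23.5] y [-18.6 -13.3] z [30.5 34.9 42.1]
scene foot 143 x [-92.3 -17.3] y [-50.4  -6.5] z [ 9.3 14.4 16.7]
scene low 248 x [-52.8  -0.6] y [-37.2  -0.7] z [30.6 43.9 59.1]
scene high 148 x [-24.4   2. ] y [-44.4   0.5] z [60.3 70.1 87.7]
```

jog_arm(motion=[{"dx": -0.1,"dy": -0.08,"dz": 0.03,"turn": 0},{"dx": 0,"dy": 0,"dz": 0,"turn": 0},{"dx": 0,"dy": 0,"dz": 0,"turn": 0}], grip_force=20)

```text
time: 21.33
tool_pos: [0.5854, -0.0386, 0.0779]
tcp_rot: [2.381, 2.046, -0.005]
wrist_force: [-5.5, -6.6, 3.8]
width: 0.121
```

jog_arm(motion=[{"dx": 0,"dy": 0,"dz": 0,"turn": 0},{"dx": 0,"dy": 0,"dz": 0,"turn": 0},{"dx": 0,"dy": 0,"dz": 0,"turn": 0},{"dx": 0,"dy": 0,"dz": 0,"turn": 0},{"dx": 0,"dy": 0,"dz": 0.5,"turn": 0},{"dx": 0,"dy": 0,"dz": 1.2,"turn": 0},{"dx": 0,"dy": 0,"dz": 2,"turn": 0},{"dx": 0,"dy": 0,"dz": 2.5,"turn": 0},{"dx": 0,"dy": 0,"dz": 2.5,"turn": 0},{"dx": 0,"dy": 0,"dz": 2,"turn": 0},{"dx": 0,"dy": 0,"dz": 0.8,"turn": 0},{"dx": 0,"dy": 0,"dz": 0,"turn": 0}], fingers=5.0)

```text
time: 22.33
tool_pos: [0.5884, -0.0367, 0.197]
tcp_rot: [2.38, 2.043, 0.008]
wrist_force: [0.9, 0.3, -1.0]
width: 0.587
```

```bash
python3 - <<'E'
from h import *
st();seat('e',0);cap('wrist','w20')
P,p,d=pts('w20');q=ob(P*1000);k=(d>0)&(abs(q[...,0]+50)<75)&(abs(q[...,1]+40)<70)&(p.max(-1)>90)
for n,m in [('legtop',k&(abs(q[...,2]-119.5)<4)),('foot',k&(abs(q[...,2]-12)<4)&((p.max(-1).astype(int)-p.min(-1))<35)),('fence',k&(abs(q[...,2]-26)<3)&((p.max(-1).astype(int)-p.min(-1))>50))]:
    Q=q[m]
    if len(Q)>5:
        r=cv2.minAreaRect(Q[:,:2].astype(np.float32));print(n,len(Q),np.round(r[0],1),np.round(r[1],1),round(r[2],1),np.percentile(Q,[1,99],axis=0).round(1).tolist())
E
```

```text
t 22.33 tcp [588.4 -36.7 197. ] jaw deg -8.7 zax [ 0.007 -0.001 -1.   ] F [ 0.9  0.3 -1. ] T [ 0.08 -0.04  0.06] w 0.587 q6 0.05
top foot 332 x [-92.2 -12. ] y [-42.1  -2.3] z [ 7.8 11.4 16.1]
top low 144 x [-54.1 -22.1] y [-36.9 -14. ] z [30.5 42.2 59.8]
top high 61 x [-24.4  -6.5] y [-29.9 -13.9] z [61.1 68.3 80.8]
scene foot 154 x [-91.6 -11.4] y [-50.9  -6.6] z [ 7.9 13.4 16.5]
scene low 250 x [-53.1  -0.4] y [-37.7  -1.2] z [30.6 43.8 59.6]
scene high 155 x [-24.6   1.9] y [-49.   -0.4] z [60.4 71.2 88.9]
legtop 932 [ -4.4 -27.3] [11.8 50.2] 0.3 [[-10.3, -51.8, 117.6], [1.5, -2.5, 121.1]]
foot 1601 [-51.9 -28.4] [82.1 47.8] 0.1 [[-92.5, -51.9, 9.9], [-13.0, -4.7, 15.4]]
fence 4374 [-49.9 -37.9] [122.9 148.5] 88.9 [[-107.9, -97.4, 23.8], [23.0, 22.1, 27.4]]
```

View pics/w20.png

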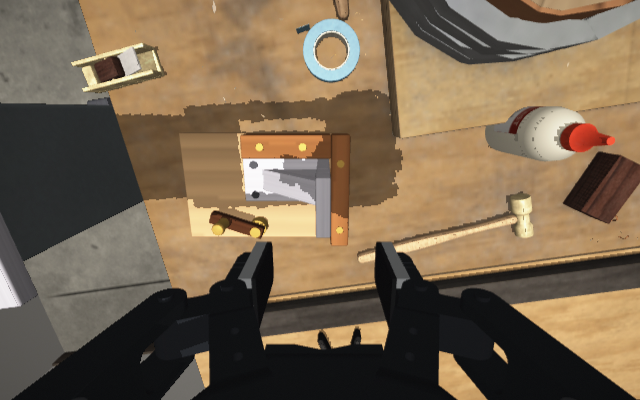

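jog_arm(motion=[{"dx": -0.6,"dy": -0.4,"dz": 0,"turn": 0},{"dx": -1.2,"dy": -0.8,"dz": 0,"turn": 0},{"dx": -1.5,"dy": -1.0,"dz": 0,"turn": 0},{"dx": -1.5,"dy": -1.0,"dz": 0,"turn": 0},{"dx": -1.0,"dy": -0.7,"dz": 0,"turn": 0},{"dx": -0.4,"dy": -0.4,"dz": -1,"turn": 0},{"dx": 0,"dy": 0,"dz": -2,"turn": 0},{"dx": 0,"dy": 0,"dz": -2,"turn": 0},{"dx": 0,"dy": 0,"dz": -2,"turn": 0},{"dx": 0,"dy": 0,"dz": -1,"turn": 0},{"dx": 0,"dy": 0,"dz": 0,"turn": 0},{"dx": 0,"dy": 0,"dz": 0,"turn": 0}], fingers=0)

```text
time: 23.48
tool_pos: [0.5233, -0.0795, 0.112]
tcp_rot: [-2.383, -2.045, 0.002]
wrist_force: [0.8, -0.4, 0.3]
width: 0.001
```

```bash
python3 - <<'E'
from h import *
s=bot.read_state();st();print('board',ob(s['tool_pos']*1000).round(1))
cap('wrist','w21');P,p,d=pts('w21');q=ob(P*1000);v,u=np.mgrid[:400,:640]
k=(d>0)&(d<.2)&(p.max(-1)<175)&(v<340)&(q[...,2]>60);Q=q[k]
j=np.argsort(Q[:,2])[:10];print('tip',Q[j].mean(0).round(1)); L=Q[Q[:,2]<Q[j,2].mean()+25];print('finger ext',L.min(0).round(1),L.max(0).round(1))
a=cv2.imread('pics/w20.png')[120:255,170:360]
cv2.imwrite('pics/c20.png',cv2.resize(a,None,fx=4.2,fy=4.2,interpolation=cv2.INTER_CUBIC))
E
```

```text
t 23.48 tcp [523.3 -79.5 112. ] jaw deg -8.72 zax [-0.002  0.    -1.   ] F [ 0.8 -0.4  0.3] T [-0.02 -0.02  0.03] w 0.001 q6 -0.05
board [-58.2 -73.8  98. ]
tip [-10.3  -6.6  67.7]
finger ext [-15.5 -51.8  66.1] [-4.7 -2.5 92.7]
```

View pics/c20.png

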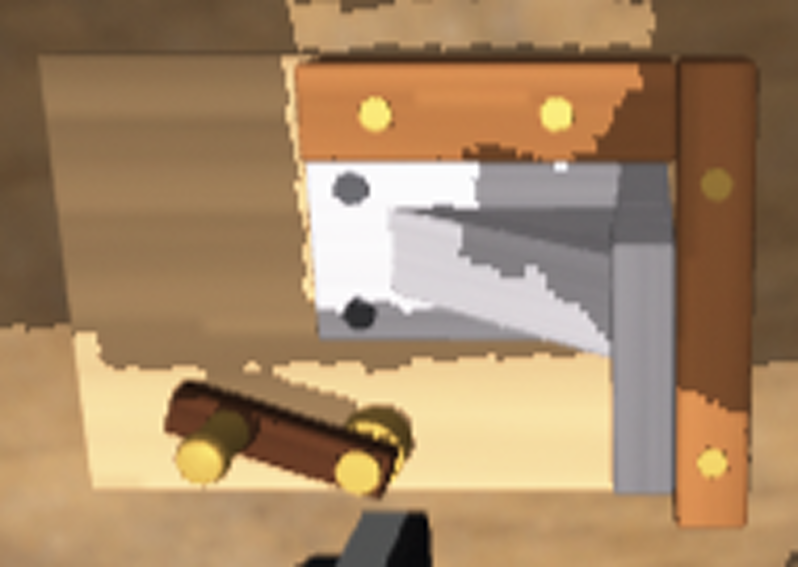

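jog_arm(motion=[{"dx": 0,"dy": 0,"dz": -1,"turn": 0},{"dx": 0,"dy": 0,"dz": -2,"turn": 0},{"dx": 0,"dy": 0,"dz": -2.2,"turn": 0},{"dx": 0,"dy": 0,"dz": -2.2,"turn": 0},{"dx": 0,"dy": 0,"dz": -2.1,"turn": 0},{"dx": 0,"dy": 0,"dz": -1.6,"turn": 0},{"dx": 0,"dy": 0,"dz": -0.9,"turn": 0},{"dx": 0,"dy": 0,"dz": -0.4,"turn": 0},{"dx": 0,"dy": 0,"dz": 0,"turn": 0},{"dx": 0,"dy": 0,"dz": 0,"turn": 0}])

```text
time: 24.37
tool_pos: [0.5249, -0.0797, -0.0103]
tcp_rot: [2.382, 2.046, 0.001]
wrist_force: [1.2, 0.1, 1.0]
width: -0.001
```

jog_arm(motion=[{"dx": 0.03,"dy": 0.2,"dz": 0,"turn": 0},{"dx": 0.03,"dy": 0.2,"dz": 0,"turn": 0},{"dx": 0.03,"dy": 0.2,"dz": 0,"turn": 0},{"dx": 0.03,"dy": 0.2,"dz": 0,"turn": 0},{"dx": 0,"dy": 0,"dz": 0,"turn": 0},{"dx": 0,"dy": 0,"dz": 0,"turn": 0}])

```text
time: 24.87
tool_pos: [0.5253, -0.0714, -0.0109]
tcp_rot: [2.383, 2.047, 0.0]
wrist_force: [-0.1, -1.3, 0.3]
width: 0.002
```

jog_arm(motion=[{"dx": 0,"dy": 0,"dz": -0.2,"turn": 0},{"dx": 0.015,"dy": 0.1,"dz": 0,"turn": 0},{"dx": 0.015,"dy": 0.1,"dz": 0,"turn": 0},{"dx": 0.015,"dy": 0.1,"dz": 0,"turn": 0},{"dx": 0,"dy": 0,"dz": 0,"turn": 0},{"dx": 0,"dy": 0,"dz": 0,"turn": 0}])

```text
time: 25.37
tool_pos: [0.5257, -0.0688, -0.0131]
tcp_rot: [2.384, 2.046, -0.0]
wrist_force: [-0.5, -3.0, 0.9]
width: -0.005
```

jog_arm(motion=[{"dx": 0.015,"dy": 0.1,"dz": 0,"turn": 0},{"dx": 0.015,"dy": 0.1,"dz": 0,"turn": 0},{"dx": 0,"dy": 0,"dz": 0,"turn": 0},{"dx": 0,"dy": 0,"dz": 0,"turn": 0}])

```text
time: 25.7
tool_pos: [0.5256, -0.0682, -0.0128]
tcp_rot: [2.382, 2.046, -0.003]
wrist_force: [-3.0, -8.9, 4.5]
width: -0.002
```

jog_arm(motion=[{"dx": 0.015,"dy": 0.1,"dz": 0,"turn": 0},{"dx": 0.015,"dy": 0.1,"dz": 0,"turn": 0},{"dx": 0,"dy": 0,"dz": 0,"turn": 0},{"dx": 0,"dy": 0,"dz": 0,"turn": 0}])

```text
time: 26.03
tool_pos: [0.5256, -0.0682, -0.0125]
tcp_rot: [2.38, 2.046, -0.007]
wrist_force: [-5.5, -16.0, 4.8]
width: 0.0
```

jog_arm(motion=[{"dx": -0.07,"dy": -0.5,"dz": 0,"turn": 0},{"dx": -0.15,"dy": -1.0,"dz": 0,"turn": 0},{"dx": 0,"dy": 0,"dz": 1,"turn": 0},{"dx": 0,"dy": 0,"dz": 2,"turn": 0},{"dx": 0,"dy": 0,"dz": 2,"turn": 0},{"dx": -0.5,"dy": 0.6,"dz": 1,"turn": 0},{"dx": -1.2,"dy": 1.3,"dz": 0,"turn": 0},{"dx": -1.3,"dy": 1.5,"dz": 0,"turn": 0},{"dx": -1.3,"dy": 1.5,"dz": 0,"turn": 0},{"dx": -0.9,"dy": 0.9,"dz": 0,"turn": 0},{"dx": 0,"dy": 0,"dz": 0,"turn": 0},{"dx": 0,"dy": 0,"dz": 0,"turn": 0}])

```text
time: 27.03
tool_pos: [0.4718, -0.021, 0.047]
tcp_rot: [2.382, 2.048, 0.0]
wrist_force: [0.6, -0.7, -0.3]
width: 0.001
```

```bash
python3 - <<'E'
from h import *
s=bot.read_state();st();print('board',ob(s['tool_pos']*1000).round(1))
E
```

```text
t 27.03 tcp [471.8 -21.   47. ] jaw deg -8.62 zax [ 0.001 -0.    -1.   ] F [ 0.6 -0.7 -0.3] T [-0.01  0.02  0.01] w 0.001 q6 0.05
board [-117.9  -23.8   33. ]
```

Down 6 cm and push +X.

jog_arm(motion=[{"dx": 0,"dy": 0,"dz": -1,"turn": 0},{"dx": 0,"dy": 0,"dz": -1.8,"turn": 0},{"dx": 0,"dy": 0,"dz": -1.8,"turn": 0},{"dx": 0,"dy": 0,"dz": -1,"turn": 0},{"dx": 0,"dy": 0,"dz": -0.35,"turn": 0},{"dx": 0,"dy": 0,"dz": 0,"turn": 0},{"dx": 0.25,"dy": -0.04,"dz": 0,"turn": 0},{"dx": 0.25,"dy": -0.04,"dz": 0,"turn": 0},{"dx": 0.2,"dy": -0.03,"dz": 0,"turn": 0},{"dx": 0,"dy": 0,"dz": 0,"turn": 0},{"dx": 0,"dy": 0,"dz": 0,"turn": 0}])

```text
time: 27.95
tool_pos: [0.4799, -0.0227, -0.0119]
tcp_rot: [2.383, 2.046, 0.002]
wrist_force: [0.3, 0.6, 0.3]
width: 0.001
```

jog_arm(motion=[{"dx": 0.1,"dy": -0.015,"dz": 0,"turn": 0},{"dx": 0.1,"dy": -0.015,"dz": 0,"turn": 0},{"dx": 0.1,"dy": -0.015,"dz": 0,"turn": 0},{"dx": 0,"dy": 0,"dz": 0,"turn": 0},{"dx": 0,"dy": 0,"dz": 0,"turn": 0}])

```text
time: 28.37
tool_pos: [0.4821, -0.0231, -0.0126]
tcp_rot: [2.384, 2.046, -0.0]
wrist_force: [0.2, -0.0, 0.2]
width: 0.001
```

jog_arm(motion=[{"dx": 0.1,"dy": -0.015,"dz": 0,"turn": 0},{"dx": 0.1,"dy": -0.015,"dz": 0,"turn": 0},{"dx": 0,"dy": 0,"dz": 0,"turn": 0},{"dx": 0,"dy": 0,"dz": 0,"turn": 0}])

```text
time: 28.7
tool_pos: [0.4841, -0.0234, -0.0126]
tcp_rot: [-2.384, -2.046, -0.0]
wrist_force: [1.4, -0.4, 0.2]
width: -0.001
```

jog_arm(motion=[{"dx": 0.1,"dy": -0.015,"dz": 0,"turn": 0},{"dx": 0.1,"dy": -0.015,"dz": 0,"turn": 0},{"dx": 0,"dy": 0,"dz": 0,"turn": 0},{"dx": 0,"dy": 0,"dz": 0,"turn": 0}])

```text
time: 29.03
tool_pos: [0.4862, -0.0237, -0.0126]
tcp_rot: [2.384, 2.046, 0.0]
wrist_force: [-0.4, -0.7, 0.5]
width: -0.003
```

jog_arm(motion=[{"dx": 0.1,"dy": -0.015,"dz": 0,"turn": 0},{"dx": 0.1,"dy": -0.015,"dz": 0,"turn": 0},{"dx": 0.1,"dy": -0.015,"dz": 0,"turn": 0},{"dx": 0,"dy": 0,"dz": 0,"turn": 0},{"dx": 0,"dy": 0,"dz": 0,"turn": 0}])

```text
time: 29.45
tool_pos: [0.4892, -0.0242, -0.0126]
tcp_rot: [2.384, 2.046, 0.0]
wrist_force: [0.1, -1.2, -0.1]
width: -0.002
```

jog_arm(motion=[{"dx": 0.1,"dy": -0.015,"dz": 0,"turn": 0},{"dx": 0.1,"dy": -0.015,"dz": 0,"turn": 0},{"dx": 0,"dy": 0,"dz": 0,"turn": 0},{"dx": 0,"dy": 0,"dz": 0,"turn": 0}])

```text
time: 29.78
tool_pos: [0.4902, -0.0243, -0.0129]
tcp_rot: [-2.383, -2.046, 0.002]
wrist_force: [-2.1, -0.3, 1.7]
width: -0.0
```

jog_arm(motion=[{"dx": 0.1,"dy": -0.015,"dz": 0,"turn": 0},{"dx": 0.1,"dy": -0.015,"dz": 0,"turn": 0},{"dx": 0,"dy": 0,"dz": 0,"turn": 0},{"dx": 0,"dy": 0,"dz": 0,"turn": 0}])

```text
time: 30.12
tool_pos: [0.4926, -0.0247, -0.0129]
tcp_rot: [-2.383, -2.046, 0.001]
wrist_force: [-3.0, 0.2, -0.3]
width: -0.003
```

jog_arm(motion=[{"dx": 0.1,"dy": -0.015,"dz": 0,"turn": 0},{"dx": 0.1,"dy": -0.015,"dz": 0,"turn": 0},{"dx": 0,"dy": 0,"dz": 0,"turn": 0},{"dx": 0,"dy": 0,"dz": 0,"turn": 0}])

```text
time: 30.45
tool_pos: [0.4926, -0.0248, -0.013]
tcp_rot: [-2.381, -2.044, 0.005]
wrist_force: [-8.5, 1.0, 5.8]
width: -0.0
```

jog_arm(motion=[{"dx": 0.1,"dy": -0.015,"dz": 0,"turn": 0},{"dx": 0.1,"dy": -0.015,"dz": 0,"turn": 0},{"dx": 0,"dy": 0,"dz": 0,"turn": 0},{"dx": 0,"dy": 0,"dz": 0,"turn": 0}])

```text
time: 30.78
tool_pos: [0.4926, -0.0247, -0.0134]
tcp_rot: [-2.379, -2.042, 0.009]
wrist_force: [-11.8, 1.3, 8.9]
width: 0.0
```

jog_arm(motion=[{"dx": 0.1,"dy": -0.015,"dz": 0,"turn": 0},{"dx": 0.1,"dy": -0.015,"dz": 0,"turn": 0},{"dx": 0,"dy": 0,"dz": 0,"turn": 0},{"dx": 0,"dy": 0,"dz": 0,"turn": 0}])

```text
time: 31.12
tool_pos: [0.4925, -0.0247, -0.0138]
tcp_rot: [-2.376, -2.04, 0.014]
wrist_force: [-16.5, 3.0, 13.0]
width: -0.003
```

jog_arm(motion=[{"dx": -0.5,"dy": 0.08,"dz": 0,"turn": 0},{"dx": -1.0,"dy": 0.15,"dz": 0,"turn": 0},{"dx": -1.0,"dy": 0.15,"dz": 0.5,"turn": 0},{"dx": 0,"dy": 0,"dz": 2,"turn": 0},{"dx": 0,"dy": 0,"dz": 3,"turn": 0},{"dx": 0,"dy": 0,"dz": 3,"turn": 0},{"dx": 0,"dy": 0,"dz": 2,"turn": 0},{"dx": 0,"dy": 0,"dz": 0,"turn": 0},{"dx": 0,"dy": 0,"dz": 0,"turn": 0}])

```text
time: 31.87
tool_pos: [0.4766, -0.0221, 0.0945]
tcp_rot: [2.38, 2.043, 0.007]
wrist_force: [-0.6, 0.4, -0.4]
width: -0.0
```

```bash
python3 - <<'E'
from h import *
s=bot.read_state();st();print('board',ob(s['tool_pos']*1000).round(1));seat('f',0)
cap('wrist','w30');P,p,d=pts('w30');q=ob(P*1000)
sat=p.max(-1).astype(int)-p.min(-1)
k=(d>0)&(abs(q[...,0]+50)<75)&(abs(q[...,1]+40)<70)&(p.max(-1)>80)
for n,m in [('legtop',k&(abs(q[...,2]-119.5)<4)),('foot',k&(abs(q[...,2]-12)<4)&(sat<35)),('fence',k&(abs(q[...,2]-26)<3)&(sat>50))]:
    Q=q[m]
    if len(Q)>5:
        r=cv2.minAreaRect(Q[:,:2].astype(np.float32));print(n,len(Q),np.round(r[0],1),np.round(r[1],1),round(r[2],1),np.percentile(Q,[1,99],axis=0).round(1).tolist())
# knob & pivot
kn=(d>0)&(q[...,2]>40)&(q[...,2]<56)&(q[...,0]<-75)&(q[...,0]>-160)&(q[...,1]<-40)&(q[...,1]>-110)
for t in('w30','ftop','fscene'):
    P,p,d=pts(t);q=ob(P*1000)
    kn=(d>0)&(q[...,2]>44)&(q[...,2]<56)&(q[...,0]<-75)&(q[...,0]>-160)&(q[...,1]<-40)&(q[...,1]>-110)
    br=(d>0)&(q[...,2]>20)&(q[...,2]<28)&(q[...,0]<-60)&(q[...,0]>-160)&(q[...,1]<-45)&(q[...,1]>-110)
    for n,m in(('knob',kn),('bar',br)):
        Q=q[m]
        if len(Q)>4:
            r=cv2.minAreaRect(Q[:,:2].astype(np.float32));print(t,n,len(Q),Q.mean(0).round(1),np.round(r[0],1),np.round(r[1],1),round(r[2],1))
cv2.imwrite('pics/w30.png',cv2.imread('pics/w30.png'))
E
```

```text
t 31.87 tcp [476.6 -22.1  94.5] jaw deg -8.71 zax [ 0.006 -0.001 -1.   ] F [-0.6  0.4 -0.4] T [-0.05 -0.02  0.02] w -0.0 q6 0.05
board [-113.1  -24.2   80.5]
scene foot 151 x [-89.8  -7.9] y [-51.1  -9.5] z [ 8.4 13.7 16.7]
scene low 249 x [-50.1   2.1] y [-36.6  -1.5] z [30.9 44.3 59.3]
scene high 157 x [-22.1   3.3] y [-48.7  -0.9] z [60.6 71.3 88.9]
legtop 3055 [-60.1 -28.1] [129.7  50.3] 0.4 [[-121.2, -51.9, 115.7], [3.4, -2.9, 122.1]]
foot 3134 [-43.5 -33. ] [58.2 96.8] 88.5 [[-91.0, -52.1, 10.0], [-8.3, -4.6, 15.7]]
fence 6356 [-33.7 -38.8] [123.9 114.5] 89.7 [[-89.5, -98.6, 23.9], [22.3, 22.3, 27.4]]
w30 bar 381 [-83.7 -80.6  25. ] [-100.1  -72.5] [13.6 60.5] 58.3
fscene knob 23 [-110.8  -65.3   48.8] [-111.   -66.3] [11.6 11.6] 57.9
fscene bar 87 [-98.3 -70.8  25.5] [-98.8 -72.4] [15.3 61. ] 59.7
```

jog_arm(motion=[{"dx": -0.6,"dy": -0.6,"dz": 0,"turn": 0},{"dx": -1.2,"dy": -1.2,"dz": 0,"turn": 0},{"dx": -1.2,"dy": -1.1,"dz": 0,"turn": 0},{"dx": -0.6,"dy": -0.6,"dz": -1,"turn": 0},{"dx": 0,"dy": 0,"dz": -2,"turn": 0},{"dx": 0,"dy": 0,"dz": -2.5,"turn": 0},{"dx": 0,"dy": 0,"dz": -1.8,"turn": 0},{"dx": 0,"dy": 0,"dz": -0.8,"turn": 0},{"dx": 0,"dy": 0,"dz": 0,"turn": 0},{"dx": 0,"dy": 0,"dz": 0,"turn": 0}])

```text
time: 32.85
tool_pos: [0.4373, -0.0568, 0.0106]
tcp_rot: [-2.383, -2.045, 0.002]
wrist_force: [-0.2, -0.1, 0.2]
width: 0.002
```

```bash
cat >> h.py <<'E'
def btn(t):
    for cam in('scene','top','wrist'):
        cap(cam,t+cam);P,p,d=pts(t+cam);q=ob(P*1000);s=p.astype(int)
        lo=(d>0)&(q[...,0]<-40)&(q[...,0]>-160)&(q[...,1]<-20)&(q[...,1]>-110)
        yel=(s[...,0]-s[...,2]>50)
        for n,m in(('knob',lo&yel&(q[...,2]>44)&(q[...,2]<56)),('bar',lo&(q[...,2]>20)&(q[...,2]<29)&(s[...,0]-s[...,2]>15))):
            Q=q[m]
            if len(Q)>4:
                r=cv2.minAreaRect(Q[:,:2].astype(np.float32));print(cam,n,len(Q),np.round(r[0],1),np.round(r[1],1),round(r[2],1))
E
python3 - <<'E'
from h import *
s=bot.read_state();st();print('board',ob(s['tool_pos']*1000).round(1));btn('g')
E
```

```text
t 32.85 tcp [437.3 -56.8  10.6] jaw deg -8.72 zax [-0.002  0.    -1.   ] F [-0.2 -0.1  0.2] T [-0.03 -0.05  0.02] w 0.002 q6 -0.03
board [-146.7  -64.4   -3.4]
scene knob 17 [-111.5  -66.9] [10.4 10.8] 30.1
scene bar 90 [-88.8 -53.4] [59.6 61.6] 61.7
wrist knob 617 [-132.7  -64.8] [11.3 53.7] 88.1
wrist bar 2317 [-100.9  -73.5] [14.5 60.9] 59.9
```

jog_arm(motion=[{"dx": 0.3,"dy": -0.05,"dz": 0,"turn": 0},{"dx": 0.35,"dy": -0.06,"dz": 0,"turn": 0},{"dx": 0.35,"dy": -0.06,"dz": 0,"turn": 0},{"dx": 0.3,"dy": -0.06,"dz": 0,"turn": 0},{"dx": 0.3,"dy": -0.06,"dz": 0,"turn": 0},{"dx": 0.24,"dy": -0.05,"dz": 0,"turn": 0},{"dx": 0.2,"dy": 0.2,"dz": 0,"turn": 0},{"dx": 0.2,"dy": 0.2,"dz": 0,"turn": 0},{"dx": 0.2,"dy": 0.21,"dz": 0,"turn": 0},{"dx": 0.27,"dy": 0.13,"dz": 0,"turn": 0},{"dx": 0.27,"dy": 0.13,"dz": 0,"turn": 0},{"dx": 0.27,"dy": 0.13,"dz": 0,"turn": 0}])

```text
time: 34.0
tool_pos: [0.4706, -0.0501, 0.0111]
tcp_rot: [-2.383, -2.046, 0.001]
wrist_force: [-1.3, 1.0, 0.0]
width: 0.001
```

```bash
python3 - <<'E'
from h import *
s=bot.read_state();st();print('board',ob(s['tool_pos']*1000).round(1));btn('i')
E
```

```text
t 34.0 tcp [470.6 -50.1  11.1] jaw deg -8.7 zax [-0.001  0.    -1.   ] F [-1.3  1.   0. ] T [0.15 0.19 0.03] w 0.001 q6 -0.01
board [-114.8  -52.7   -2.9]
scene knob 10 [-92.9 -48.4] [ 5.4 10.8] 31.9
scene bar 36 [-86.1 -53. ] [50.3 46.5] 67.5
wrist knob 666 [-106.9  -46.9] [12.8 40.7] 72.6
wrist bar 1143 [-92.2 -56.7] [13.9 46. ] 21.5
```

jog_arm(motion=[{"dx": 0.24,"dy": 0.06,"dz": 0,"turn": 0},{"dx": 0.24,"dy": 0.06,"dz": 0,"turn": 0},{"dx": 0.24,"dy": 0.02,"dz": 0,"turn": 0},{"dx": 0.24,"dy": 0,"dz": 0,"turn": 0},{"dx": 0.24,"dy": 0,"dz": 0,"turn": 0},{"dx": 0.2,"dy": -0.01,"dz": 0,"turn": 0},{"dx": 0,"dy": 0,"dz": 0,"turn": 0},{"dx": 0,"dy": 0,"dz": 0,"turn": 0}])

```text
time: 34.82
tool_pos: [0.485, -0.0491, 0.0115]
tcp_rot: [2.383, 2.046, 0.0]
wrist_force: [-0.7, 0.4, 0.8]
width: 0.003
```

jog_arm(motion=[{"dx": 0.1,"dy": -0.015,"dz": 0,"turn": 0},{"dx": 0.1,"dy": -0.015,"dz": 0,"turn": 0},{"dx": 0,"dy": 0,"dz": 0,"turn": 0},{"dx": 0,"dy": 0,"dz": 0,"turn": 0}])

```text
time: 35.15
tool_pos: [0.4862, -0.0492, 0.0113]
tcp_rot: [-2.383, -2.046, 0.001]
wrist_force: [-1.8, 1.2, 1.0]
width: 0.001
```

```bash
python3 - <<'E'
from h import *
s=bot.read_state();st();print('board',ob(s['tool_pos']*1000).round(1));btn('j')
E
```

```text
t 35.15 tcp [486.2 -49.2  11.3] jaw deg -8.71 zax [-0.001  0.    -1.   ] F [-1.8  1.2  1. ] T [0.04 0.21 0.06] w 0.001 q6 0.0
board [-99.5 -49.5  -2.7]
scene knob 12 [-77.6 -48.9] [ 9.3 10.1] 52.9
scene bar 39 [-74.1 -36.5] [31.9 17.7] 26.9
wrist knob 653 [-92.8 -44.1] [12.6 40.5] 71.2
wrist bar 871 [-80.2 -52.7] [41.9 14. ] 88.3
```

jog_arm(motion=[{"dx": 0.1,"dy": -0.015,"dz": 0,"turn": 0},{"dx": 0.1,"dy": -0.015,"dz": 0,"turn": 0},{"dx": 0,"dy": 0,"dz": 0,"turn": 0},{"dx": 0,"dy": 0,"dz": 0,"turn": 0}])

```text
time: 35.63
tool_pos: [0.4865, -0.0492, 0.011]
tcp_rot: [-2.381, -2.044, 0.004]
wrist_force: [-7.1, 1.3, 4.2]
width: -0.001
```

At the stop. Back off, raise, check.

jog_arm(motion=[{"dx": -0.5,"dy": 0.08,"dz": 0,"turn": 0},{"dx": -1,"dy": 0.15,"dz": 0,"turn": 0},{"dx": -1.5,"dy": 0.2,"dz": 0.5,"turn": 0},{"dx": -0.5,"dy": 0,"dz": 2,"turn": 0},{"dx": 0,"dy": 0,"dz": 3,"turn": 0},{"dx": 0,"dy": 0,"dz": 3.5,"turn": 0},{"dx": 0,"dy": 0,"dz": 3.5,"turn": 0},{"dx": 0,"dy": 0,"dz": 3,"turn": 0},{"dx": 0,"dy": 0,"dz": 1.5,"turn": 0},{"dx": 0,"dy": 0,"dz": 0,"turn": 0},{"dx": 0,"dy": 0,"dz": 0,"turn": 0}])

```text
time: 36.55
tool_pos: [0.4543, -0.0454, 0.1824]
tcp_rot: [2.382, 2.044, 0.004]
wrist_force: [0.1, -0.5, -1.0]
width: -0.0
```

```bash
python3 - <<'E'
from h import *
st();btn('k');seat('k',0)
P,p,d=pts('kwrist');q=ob(P*1000);s=p.astype(int)
k=(d>0)&(abs(q[...,0]+50)<75)&(abs(q[...,1]+40)<70)
Q=q[k&(abs(q[...,2]-119.5)<3)&(q[...,0]>-30)&(s.max(-1)>90)];
if len(Q)>5: r=cv2.minAreaRect(Q[:,:2].astype(np.float32));print('legtop',r)
a=cv2.imread('pics/kwrist.png');cv2.imwrite('pics/fin.png',np.vstack([cv2.resize(a[60:300,130:450],(640,480))]))
E
```

```text
t 36.55 tcp [454.3 -45.4 182.4] jaw deg -8.71 zax [ 0.004 -0.001 -1.   ] F [ 0.1 -0.5 -1. ] T [ 0.02  0.   -0.02] w -0.0 q6 -0.0
scene knob 19 [-78.4 -47.8] [11.7  9.9] 84.5
scene bar 90 [-78.5 -60.5] [59.7 26.9] 71.4
top knob 6 [-81.4 -43.7] [4.6 2.7] 16.0
top bar 24 [-79.2 -43.1] [20.9 11.7] 73.4
wrist knob 147 [-80.8 -48.8] [12.6 12.3] 53.0
wrist bar 621 [-80.7 -62. ] [60.6 14.2] 88.7
top foot 367 x [-90.   -8.5] y [-50.   -2.5] z [ 7.8 11.7 16. ]
top low 181 x [-51.8  -7.5] y [-42.4 -14.1] z [30.4 44.5 59.4]
top high 92 x [-22.6  -4.8] y [-38.  -14.6] z [60.5 68.1 84.3]
scene foot 125 x [-89.9  -9.1] y [-52. -10.] z [ 8.  13.5 16.5]
scene low 250 x [-49.4   1.6] y [-38.2  -1.4] z [30.3 44.3 59.3]
scene high 156 x [-20.7   2.8] y [-47.   -1.3] z [60.7 70.8 89.2]
legtop ((-2.530911922454834, -27.604373931884766), (13.129889488220215, 49.59565734863281), 0.11549810320138931)
```

View pics/fin.png

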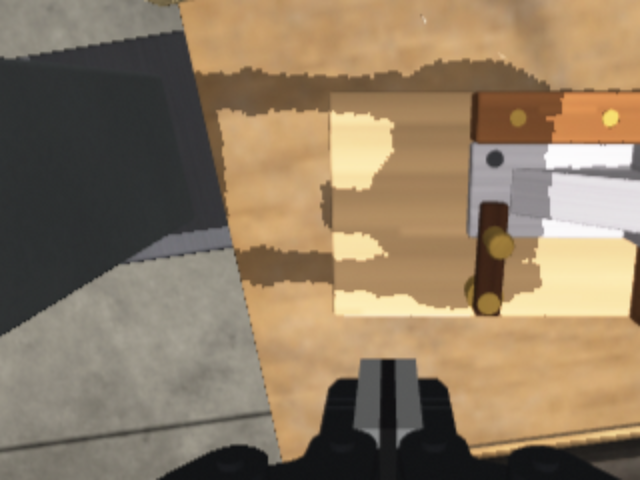

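```bash
python3 -c "
from h import *
print(bot.finish_job())"
```

```text
the job is handed in; nothing more can be done
None
```

The job is handed in at about 37 s of the 59 s allowed. The plate was tipped, released, retaken, seated on the board, and the turn button swung over its foot.

**Tipping.** I held the free end of the long leg and led it round its corner, which stayed low on the bench. The corner seems to have slid about 5 mm along the bench by the time the plate stood up. After I let go it stood upright by itself, with the leg top measured at 119.6 mm.

**Seating.** After I set the plate down it was still about 2 mm off the back fence. I pushed it low on the foot with closed fingers, first to the side fence and then to the back. Each time the force climbed to about 16 N with the plate no longer moving, so it is against both fences. In the last picture the foot's front edge lines up with the end of the side fence, as it should when seated. The plate's yaw is about 0.1° off my measured board axis.

**Button.** I pushed it to its stop, where the force rose to about 7 N. The bar measures about 91.3° (1.59 rad) and lies over the foot. The arm was then backed off and raised clear.

**Disagreements:**
- The reported TCP lies about 33 mm beyond the fingertips seen in the pictures. My first close therefore shut on air above the leg, touching nothing, and I corrected for this afterwards.
- My first fix of the board corner was 2 to 4 mm off, so I relied on contact instead.
- The button seemed to start near 0.36 rad in the first top view, but measured about 0.54 rad just before I pushed it. I don't know whether it was nudged or the first reading was poor.
- I did not re-measure the bystanders at the end, but no move came near them.

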